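# Bench test of a batch of controller boards

### The arm

A 7-joint arm with a two-finger parallel gripper is mounted at the origin on the work surface. World frame = base frame: x ahead of the robot, y to its left, z up, the work surface at z = 0. Lengths are in m, angles in rad, forces in N, time in s.
With the tool pointing down it reaches from about 0.35 to 0.9 m from the base axis. Payload 8.1 kg.
Tool frame: the origin (TCP) lies on the centre line of the jaws, within the pads' length; the fingertips stand 19 mm ahead of it and the grasp point (between the pads) is the TCP; z points along the fingers, y is the line along which they close (so a half turn about z gives the same grasp; the last joint's range is limited). The gripper opens to 85 mm and grips with 20 to 120 N. Pads are 22 mm wide; open, the fingers measure 114 mm over their backs; the gripper's body (76 mm by 85 mm) begins 54 mm behind the grasp point. The pads swing forward as they close: fully open they stand 13 mm farther back than shut.
Start: joints at [1.169, 0.434, 0.025, 1.573, -0.012, 1.134, -0.075], TCP at [0.184, -0.597, 0.25] pointing down, gripper open.
Joint ranges: [-2.62, 2.62], [-0.44, 2.09], [-1.27, 1.32], [0.08, 2.57], [-1.32, 4.46], [0.12, 2], [-2.74, 2.74]. Speed limits (rad/s): [2.22, 2.22, 3.01, 3.01, 3.14, 3.14, 3.14].

### API

Orientations are given as a unit quaternion [w, x, y, z].
In Python, from station import r gives the robot as it stands.
- The arm moves only by the tool jog_arm, never from a script. Its argument "targets" is a list of rows, each a list of 6 numbers: the shift along the tool's x, y, z in units of 0.15 m (1.0 is 0.15 m), then the turn, a rotation vector about the tool's x, y, z in units of 180 degrees (1.0 is 180 degrees). A call has 1 to 8 rows; each row is the pose to reach, as a shift and turn from the pose commanded when the call began, along the tool's axes at that moment, turning the shorter way round; what a row does not reach only later rows make up. A row lasts 1/10 s, in which the tool goes at most 50 mm and 8.59 degrees, less where a joint would pass 70% of its speed; a pose out of reach is approached as far as the arm can. A call with a number of a shift or a turn outside -1 to 1 is refused whole. A call with a gripper value outside its range is refused whole. "grip" is the finger opening in mm, from 0 to 85.4, set as the call begins (left out, the last holds). The fingers move at their own pace and stop on an object; "force" is the grip in N (left out, the last holds). Time passes only in rows, so rows that repeat a pose let the fingers close. It gives the time, the measured TCP pose, the force, the opening and the grip force at its end, in the units of the state.
- r.observe(): the state, without advancing time (a new reading comes with each control period).
- r.snapshot(name): name is "scene" or "top" or "wrist"; returns a dict with "frame" (480x640x3 uint8, red, green, blue), "camera_matrix" (3x3 intrinsics, pixels), "T" (4x4, takes a point from camera to world coordinates). Camera axes: x right, y up, looking along -z (the intrinsics and any distortion apply to the point x, -y, -z); pixel columns grow to the right and rows downward; lengths in m; the calibration is good to about 2 mm. A picture is of the moment at which its call begins. There is no depth.
- r.finish_job(): hands the job in; it is judged then, once.
Trained networks look in the newest picture that a camera, given by its name, has taken for a name from the list of things; names that differ only in an ending like _2 or _b are one class to them, and where a whole thing is asked for, a point or a joint stands for the part that bears it (a point fixed in the world has none). Each returns a list of dicts, best first, with "score" (0 to 1); they miss things now and then, are a little off and sometimes report something else, mostly with a low value. They report only what shows in the picture. A call takes as long as a camera call. They do not tell look-alikes from the thing itself.
- r.masks_of(thing, camera): "mask" (480x640 bool, what is visible of it) and "extent" ([left, top, right, bottom] in pixels, round what is visible of it).
The state is a dict: "clock": time; "q": joint angles; "joint_velocities": joint speeds; "joint_efforts": joint torques, N m; "eef_pos": TCP position; "eef_rot": TCP orientation; "ft_force": force on the tool from outside, world axes, zero at the start; "wrist_torque": the same for the moment, N m; "finger_gap": finger opening in m; "finger_force": force on a finger pad.
Only numpy, scipy, OpenCV 4.12 (cv2) and the standard library are available. Lean on these libraries where they do the work, as an engineer would, in place of code of your own. Each camera call takes 0.05 s, during which the arm holds its last target. There are 200 camera calls.

### The job

Test this batch of controller boards: put every board that lies on the green mat into a nest of the black test fixture, flat and with its white connector towards the contact block, and set the voltage dial to 12 V (start from whatever the last shift left). With all boards seated and the dial on 12, squeeze the clamped scanner's trigger fully for a moment and let it go; then turn the dial back to 0, and only after that move every board to the black tray, flat and not stacked. The boards are delicate: a grip of 20 to 25 N is plenty, and 40 N would damage one; leave the other things on the bench where they are.

Things in the scene. Friction and masses are not known exactly. Their poses are not given: they have to be found in the camera images.
- board0: Controller board, 80 (x) x 44 (y) x 34 (z) mm, 0.15 kg: green circuit board below, clear cover above on four brass posts, edges flush. Origin: centre of its underside, z up; +x is the end with the white connector. Grip the two flat long sides, 44 mm apart. All boards are alike; 2 or 3 are present, an absent one reads None from the start. They begin on the mat, +x within 0.4 rad of world +x.
- board1: Controller board, 80 (x) x 44 (y) x 34 (z) mm, 0.15 kg: green circuit board below, clear cover above on four brass posts, edges flush. Origin: centre of its underside, z up; +x is the end with the white connector. Grip the two flat long sides, 44 mm apart. All boards are alike; 2 or 3 are present, an absent one reads None from the start. They begin on the mat, +x within 0.4 rad of world +x.
- board2: Controller board, 80 (x) x 44 (y) x 34 (z) mm, 0.15 kg: green circuit board below, clear cover above on four brass posts, edges flush. Origin: centre of its underside, z up; +x is the end with the white connector. Grip the two flat long sides, 44 mm apart. All boards are alike; 2 or 3 are present, an absent one reads None from the start. They begin on the mat, +x within 0.4 rad of world +x.
- board0_conn (a point): Middle of the connector end of board0, at its underside: 40 mm along the board's +x from its origin.
- board1_conn (a point): Middle of the connector end of board1, at its underside: 40 mm along the board's +x from its origin.
- board2_conn (a point): Middle of the connector end of board2, at its underside: 40 mm along the board's +x from its origin.
- fixture: Fixed black test fixture, a box 180 (x) x 340 (y) x 50 mm high; origin: centre of its underside; +x away from the robot. On its top: a 4 mm grey nest plate with three nests side by side, 75 mm apart along y, and on its +y part the voltage dial. The lamps on its near edge do nothing.
- nest0 (a point): Centre of nest 0's floor, 54 mm above the table, at x -18, y -120 mm in the fixture's frame, same axes. White fences 5 mm high, 4 mm thick at both sides and the near end; a dark contact block 18 mm high at the far (+x) end; each leaves 3 mm round a board. Seated = flat on this floor with the connector end at the block (board +x along fixture +x). Any board fits any nest.
- nest1 (a point): Centre of nest 1's floor, 54 mm above the table, at x -18, y -45 mm in the fixture's frame, same axes. White fences 5 mm high, 4 mm thick at both sides and the near end; a dark contact block 18 mm high at the far (+x) end; each leaves 3 mm round a board. Seated = flat on this floor with the connector end at the block (board +x along fixture +x). Any board fits any nest.
- nest2 (a point): Centre of nest 2's floor, 54 mm above the table, at x -18, y 30 mm in the fixture's frame, same axes. White fences 5 mm high, 4 mm thick at both sides and the near end; a dark contact block 18 mm high at the far (+x) end; each leaves 3 mm round a board. Seated = flat on this floor with the connector end at the block (board +x along fixture +x). Any board fits any nest.
- dial (a joint): Voltage dial, rad: 0 = 0 V, grows clockwise from above to 5.236 = 30 V; 12 V = 2.094. Stays where left; friction 0.035 N m. Eleven white ticks, one each 3 V (0.5236 rad); those of 0 and 12 V are longer and thicker. The pointer (white line on one end of the bar) stands 2.618 rad counter-clockwise from the fixture's +x at 0 (near left), 0.524 rad at 12 V (far, a little left).
- dial_grip (a point): On the dial's vertical axis, 37 mm above the fixture's top, at x 0, y 130 mm in the fixture's frame: the height to grip. Black grip bar 42 mm long, 14 mm wide, 32 mm tall (top 7 mm above this point) on a skirt 44 mm across. The point turns with the dial: the bar lies along its x axis, the pointer at its -x end.
- scan_stand: Fixed scanner stand; origin under its base plate. A pistol-shaped scanner is clamped on its side, mid-plane level 76 mm above the table; head (top at 111 mm) on a post, looking along +y at the job card standing 190 mm along +y (top at 114 mm). Grip 30 mm tall, level along -x (towards the robot) from x 0 to -110 mm, back face y -45, front face y -13 mm; free above and below; trigger on its +y side.
- trigger (a joint): Scanner trigger, rad: 0 = released, 0.30 = fully squeezed (stop). Black, 46 mm long, 9 mm thick, 22 mm tall, hinged about a vertical axis by the head at x -12, y 4 mm in the stand's frame, lying along -x; squeezing swings its free end in -y towards the grip. Spring 2 to 9 N at the pad; returns by itself.
- trigger_pad (a point): Where a finger presses the trigger: on its +y face, 33 mm from the hinge, moving with it. Released it is 54 mm along the stand's y from grip_back, squeezed about 44 mm.
- grip_back (a point): On the back (-y) face of the fixed grip, facing away from the trigger: x -45, y -45, z 76 mm in the stand's frame. Pinch between here and trigger_pad with the fingers pointing down; the head begins 45 mm along +x from here.
- mat: Fixed green mat, 280 (x) x 270 (y) x 2 mm, on which the boards begin; origin at its centre, table level. It is on the robot's left or right.
- tray: Fixed shallow black tray for tested boards, 160 (x) x 270 (y) mm outside, walls 4 mm thick and 18 mm high, floor 4 mm thick; origin: centre of its underside, table level. On the other side of the fixture from the mat.
- heatsink: Loose aluminium finned heat sink, 50 x 32 x 22 mm, on the mat: not a board, leave alone. Origin: centre of underside.
- screwdriver: Loose screwdriver, 170 mm, leave alone. Origin: under its middle.
- adapter: Loose black power brick, 100 x 48 x 30 mm, leave alone. Origin: centre of underside.
- tape: Loose roll of tape, 90 mm across, 20 mm high, leave alone. Origin: centre of underside.
- bottle: Loose white bottle, 50 mm across, 120 mm high, leave alone. Origin: centre of underside.
Things that resemble listed ones, but are neither listed nor needed, are in the scene too. What is shaped like the board0 but purple is not meant.

How it is judged:
By the outcome, as a careful person would: the job done as asked, in the order asked, and still so for the second after the job is handed in, with the robot touching nothing.
Of board0, board1, board2 only 2 to 3 are there at a start; the rules pass over those that are not, and their reading is None.
At some moment in a run one of board0, board1, board2 may be knocked a few centimetres aside while the robot is not near it.
Once in a run the grip may slacken for a moment while it holds something.
It also fails if it takes over 210 s, if anything falls off the work surface, if the arm or the gripper's body presses on something with over 40 N, if the wrist force passes 120 N, or if a joint passes its speed limit or range.

## Working session

There is one attempt and no reset: what is moved stays moved. The work goes in short steps, Python scripts to look and compute and a tool call to move; the robot and the scene stay as the last step left them, time stands still between calls to the robot, and variables do not carry over. Pictures are saved under pics/ and viewed, at most 14 in all, crops included, and the job is handed in when it is done.

Besides the shell and the picture viewer there is one more tool, called by a JSON object that holds its "api" and its "payload". jog_arm: Moves the arm, as the interface text tells. Its arguments: {"type":"object","properties":{"targets":{"type":"array"},"grip":{"type":"number"},"force":{"type":"number"}},"required":["targets"]}

```bash
ls; mkdir -p pics
python3 - <<'E'
from station import r
import cv2,numpy as np
o=r.observe(); print(o['clock'],o['eef_pos'],o['eef_rot'],o['finger_gap'])
for n in ("scene","top"):
    s=r.snapshot(n); cv2.imwrite(f"pics/{n}0.png",cv2.resize(s['frame'][:,:,::-1],(800,600),interpolation=cv2.INTER_CUBIC)); print(n,s['camera_matrix'].tolist(),np.round(s['T'],3).tolist(),[k for k in s])
E
```

```text
pics
0.0 [ 0.18376666 -0.59685814  0.24950906] [-7.85665238e-04  9.88868937e-01  1.48787001e-01 -1.92775872e-04] 0.0856037349372038
scene [[612.4391030809549, 0.0, 319.32554645010254], [0.0, 612.4391030809549, 237.36945366562887], [0.0, 0.0, 1.0]] [[0.882, -0.286, 0.375, 1.053], [0.472, 0.558, -0.682, -0.976], [-0.014, 0.779, 0.627, 1.006], [0.0, 0.0, 0.0, 1.0]] ['frame', 'camera_matrix', 'T']
top [[506.76377230110006, 0.0, 312.704910779455], [0.0, 506.76377230110006, 236.2280644206574], [0.0, 0.0, 1.0]] [[-0.008, 0.983, -0.184, 0.288], [-1.0, -0.01, -0.009, 0.01], [-0.011, 0.184, 0.983, 1.212], [0.0, 0.0, 0.0, 1.0]] ['frame', 'camera_matrix', 'T']
```

View pics/scene0.png

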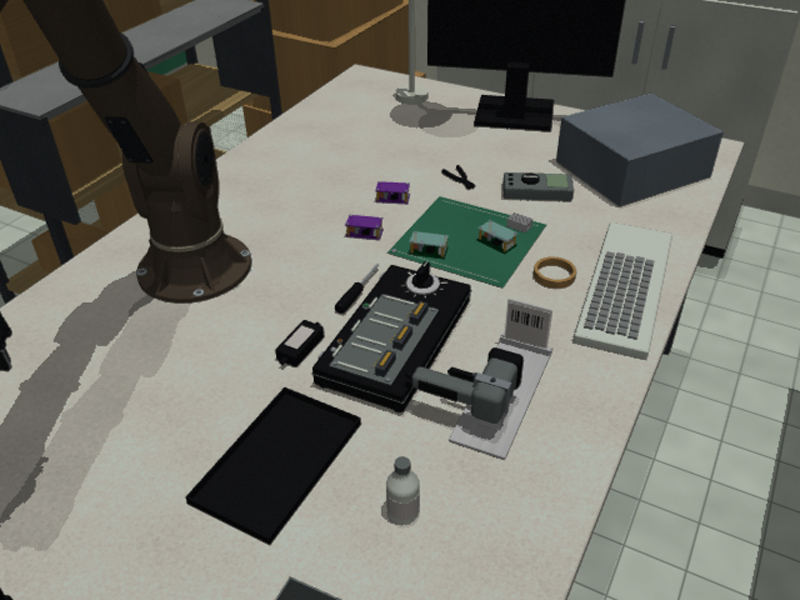

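View pics/top0.png

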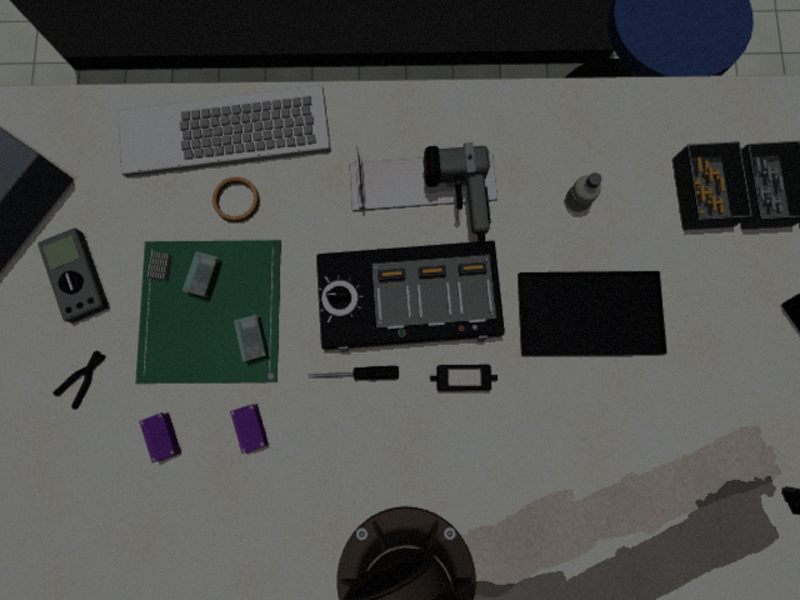

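The top view (800x600) shows two green boards on the mat, at (201,273) and (250,338). The heat sink is at (158,265). Purple look-alikes are off the mat at (158,437) and (250,428). The dial is at (340,298), the nests at (393/432/472,293), the scanner grip at (478,205) and the tray at (592,313). Boards could be confused with the two purple blocks and the heat sink, so I choose the two green ones on the mat.

```bash
cat > h.py <<'E'
from station import r
import cv2, numpy as np
from scipy.spatial.transform import Rotation as R
def rot(q): return R.from_quat([q[1],q[2],q[3],q[0]])
def unproj(s,uv,z):
    """pixels (n,2) -> world at height z"""
    uv=np.atleast_2d(np.float64(uv)); K=s['camera_matrix']; T=s['T']
    d=np.c_[(uv[:,0]-K[0,2])/K[0,0],-(uv[:,1]-K[1,2])/K[1,1],-np.ones(len(uv))]@T[:3,:3].T
    return T[:3,3]+d*((z-T[2,3])/d[:,2])[:,None]
def proj(s,P):
    P=(np.atleast_2d(P)-s['T'][:3,3])@s['T'][:3,:3]; K=s['camera_matrix']
    return np.c_[K[0,0]*P[:,0]/-P[:,2]+K[0,2],K[1,1]*-P[:,1]/-P[:,2]+K[1,2]]
def tri(obs):
    """list of (s,uv) -> point, residual mm"""
    A=np.zeros((3,3));b=np.zeros(3);L=[]
    for s,uv in obs:
        c=s['T'][:3,3]; d=unproj(s,uv,0)[0]-c; d/=np.linalg.norm(d); M=np.eye(3)-np.outer(d,d); A+=M;b+=M@c;L.append((c,M))
    p=np.linalg.solve(A,b); return p,1e3*max(np.linalg.norm(M@(p-c)) for c,M in L)
def down(yaw):
    """tool pointing down, tool x axis at world angle yaw"""
    return R.from_euler('z',yaw)*R.from_euler('x',np.pi)
def plan(pts,start=None):
    """pts: list of (xyz,yaw or None); prints shift/turn units between successive poses"""
    o=r.observe(); p=np.array(o['eef_pos']);q=rot(o['eef_rot'])
    for x,y in pts:
        q2=q if y is None else down(y)
        print(np.round(np.r_[q.inv().apply(np.array(x)-p)/.15,(q.inv()*q2).as_rotvec()/np.pi],3).tolist())
        p,q=np.array(x),q2
def state():
    o=r.observe(); x=rot(o['eef_rot']).as_matrix()
    print('t %.2f'%o['clock'],'p',np.round(o['eef_pos'],4),'yaw %.3f'%np.arctan2(x[1,0],x[0,0]),'tilt %.3f'%np.arccos(-x[2,2]),'gap %.4f'%o['finger_gap'],'ff',np.round(o['finger_force'],1),'F',np.round(o['ft_force'],1),'q7 %.2f'%o['q'][6])
def save(s,name,box=None,k=1):
    f=s['frame'][:,:,::-1]
    if box: f=f[box[1]:box[3],box[0]:box[2]]
    cv2.imwrite('pics/'+name,cv2.resize(f,None,fx=k,fy=k,interpolation=cv2.INTER_CUBIC))
E
python3 - <<'E'
from h import *
S={n:r.snapshot(n) for n in("scene","top")}
for t,z in [("board0",.02),("fixture",.05),("dial",.08),("mat",0.),("tray",.018),("scan_stand",.06),("trigger",.08),("heatsink",.02)]:
    for n in S:
        for m in r.masks_of(t,n):
            if m['score']<.25: continue
            rc=cv2.minAreaRect(np.argwhere(m['mask'])[:,::-1].astype(np.float32))
            c=cv2.boxPoints(rc); w=unproj(S[n],c,z)
            print(t,n,'%.2f'%m['score'],np.round(rc[0]),np.round(unproj(S[n],rc[0],z)[0],3),np.round(np.linalg.norm(w[1]-w[0]),3),np.round(np.linalg.norm(w[2]-w[1]),3))
s=r.snapshot("wrist");print(np.round(s['T'],3).tolist(),s['camera_matrix'].tolist()); state()
E
```

```text
board0 scene 0.91 [314. 154.] [0.252 0.453 0.02 ] 0.079 0.101
board0 scene 0.83 [342. 196.] [0.432 0.29  0.02 ] 0.093 0.089
board0 scene 0.81 [398. 189.] [0.558 0.39  0.02 ] 0.096 0.113
board0 scene 0.72 [291. 181.] [0.269 0.287 0.02 ] 0.103 0.096
board0 top 0.92 [161. 220.] [0.555 0.387 0.02 ] 0.086 0.059
board0 top 0.91 [127. 350.] [0.25  0.452 0.02 ] 0.056 0.082
board0 top 0.88 [201. 271.] [0.431 0.287 0.02 ] 0.052 0.083
board0 top 0.68 [199. 343.] [0.264 0.286 0.02 ] 0.051 0.082
board0 top 0.30 [473. 250.] [ 0.474 -0.359  0.02 ] 0.281 0.162
fixture scene 0.92 [313. 267.] [ 0.52  -0.041  0.05 ] 0.458 0.256
fixture top 0.66 [327. 237.] [ 0.504 -0.013  0.05 ] 0.346 0.189
dial scene 0.55 [340. 221.] [0.514 0.113 0.08 ] 0.079 0.048
dial top 0.83 [270. 238.] [0.497 0.117 0.08 ] 0.043 0.042
mat scene 0.74 [373. 191.] [0.488 0.376 0.   ] 0.308 0.372
mat scene 0.74 [444. 218.] [0.712 0.347 0.   ] 0.089 0.109
mat top 0.69 [167. 249.] [0.488 0.377 0.   ] 0.294 0.284
tray scene 0.71 [322. 392.] [ 0.694 -0.324  0.018] 0.053 0.124
tray scene 0.66 [219. 369.] [ 0.481 -0.37   0.018] 0.329 0.207

[... 395 characters left out ...]
gger scene 0.53 [369. 299.] [ 0.692 -0.105  0.08 ] 0.022 0.05
trigger top 0.38 [284. 298.] [0.362 0.087 0.08 ] 0.154 0.022
heatsink scene 0.56 [415. 178.] [0.582 0.466 0.02 ] 0.07 0.063
heatsink scene 0.29 [373. 191.] [0.5   0.352 0.02 ] 0.312 0.37
heatsink top 0.56 [127. 213.] [0.574 0.47  0.02 ] 0.054 0.041
heatsink top 0.25 [188. 160.] [0.707 0.328 0.02 ] 0.088 0.094
[[0.293, 0.906, 0.306, 0.262], [-0.956, 0.278, 0.093, -0.574], [-0.0, -0.32, 0.948, 0.374], [0.0, 0.0, 0.0, 1.0]] [[346.66819040797975, 0.0, 321.96981586362233], [0.0, 346.66819040797975, 239.75996256616938], [0.0, 0.0, 1.0]]
t 1.05 p [ 0.184  -0.5973  0.2503] yaw 0.299 tilt 0.000 gap 0.0851 ff 0.0 F [-0.6  0.5 -0. ] q7 -0.08
```

{"api": "jog_arm", "payload": {"targets": [[0.96,-0.4,-0.2,0,0,0.095],[0.96,-0.4,-0.2,0,0,0.095],[0.96,-0.4,-0.2,0,0,0.095],[0.96,-0.4,-0.2,0,0,0.095],[0.96,-0.4,-0.2,0,0,0.095],[0.96,-0.4,-0.2,0,0,0.095]]}}

```text
clock: 1.65
eef_pos: [0.3027, -0.4984, 0.2802]
eef_rot: [0.0, 1.0, -0.0, -0.0]
ft_force: [0.1, -0.1, 0.1]
finger_gap: 0.0857
finger_force: 0.0
```

{"api": "jog_arm", "payload": {"targets": [[0.67,-1,0,0,0,0],[0.67,-1,0,0,0,0],[0.67,-1,0,0,0,0],[0.67,-1,0,0,0,0],[0.67,-1,0,0,0,0],[0.67,-1,0,0,0,0]]}}

```text
clock: 2.25
eef_pos: [0.4033, -0.349, 0.28]
eef_rot: [0.0, 1.0, -0.001, -0.0]
ft_force: [-0.0, -1.2, -0.8]
finger_gap: 0.0855
finger_force: 0.0
```

{"api": "jog_arm", "payload": {"targets": [[0.33,-1,0,0,0,0],[0.33,-1,0,0,0,0],[0.33,-1,0,0,0,0],[0.33,-1,0,0,0,0],[0.33,-1,0,0,0,0],[0.33,-1,0,0,0,0]]}}

```text
clock: 2.85
eef_pos: [0.4529, -0.2006, 0.2801]
eef_rot: [0.001, 1.0, -0.002, -0.0]
ft_force: [0.3, -0.1, 0.3]
finger_gap: 0.0855
finger_force: 0.0
```

{"api": "jog_arm", "payload": {"targets": [[0,-1,0,0,0,0],[0,-1,0,0,0,0],[0,-1,0,0,0,0],[0,-1,0,0,0,0],[0,-1,0,0,0,0],[0,-1,0,0,0,0]]}}

```text
clock: 3.45
eef_pos: [0.4538, -0.0505, 0.2802]
eef_rot: [0.0, 1.0, -0.002, -0.0]
ft_force: [-0.6, -0.2, -0.2]
finger_gap: 0.0853
finger_force: 0.0
```

```bash
cat >> h.py <<'E'
import pickle
def snap(n,key):
    s=r.snapshot(n); pickle.dump(s,open(f'{key}.pkl','wb')); return s
def load(key): return pickle.load(open(f'{key}.pkl','rb'))
E
python3 - <<'E'
from h import *
s=snap("wrist","wA"); save(s,"wA.png",None,1.25); state(); print(r.observe()['q'])
E
```

```text
t 3.50 p [ 0.4538 -0.0503  0.2802] yaw -0.004 tilt 0.001 gap 0.0854 ff 0.0 F [-0.  -0.  -0.6] q7 -1.63
[ 0.20868677  0.14942635 -0.24447865  1.90190002  0.04136486  1.09533652
 -1.62705105]
```

{"api": "jog_arm", "payload": {"targets": [[0,-1,0,0,0,0],[0,-1,0,0,0,0],[0,-1,0,0,0,0],[0,-1,0,0,0,0],[0,-1,0,0,0,0],[0,-1,0,0,0,0]]}}

```text
clock: 4.1
eef_pos: [0.4542, 0.1002, 0.28]
eef_rot: [0.0, 1.0, -0.001, -0.0]
ft_force: [-0.8, -0.7, 0.1]
finger_gap: 0.0855
finger_force: 0.0
```

Run:
```python
from h import *
s=snap("wrist","wB"); save(s,"wB.png",None,1.25); state()
```

```text
t 4.15 p [0.4542 0.1002 0.2801] yaw -0.003 tilt 0.001 gap 0.0854 ff 0.0 F [-0.4  0.7 -0.2] q7 -1.98
```

{"api": "jog_arm", "payload": {"targets": [[0,-1,0,0,0,0],[0,-1,0,0,0,0],[0,-1,0,0,0,0],[0,-1,0,0,0,0],[0,-1,0,0,0,0],[0,-1,0,0,0,0]]}}

```text
clock: 4.75
eef_pos: [0.4545, 0.2503, 0.28]
eef_rot: [0.001, 1.0, -0.001, -0.0]
ft_force: [0.5, -0.1, -0.1]
finger_gap: 0.0853
finger_force: 0.0
```

Run:
```python
from h import *
s=snap("wrist","wC"); save(s,"wC.png",None,1.25); state(); print(r.observe()['q'])
```

```text
t 4.80 p [0.4545 0.2502 0.2801] yaw -0.003 tilt 0.001 gap 0.0853 ff 0.0 F [-0.1  0.2 -0.1] q7 -2.31
[-0.25510317  0.27599276 -0.44134998  1.75688002  0.12959482  1.13797908
 -2.31036063]
```

View pics/wA.png

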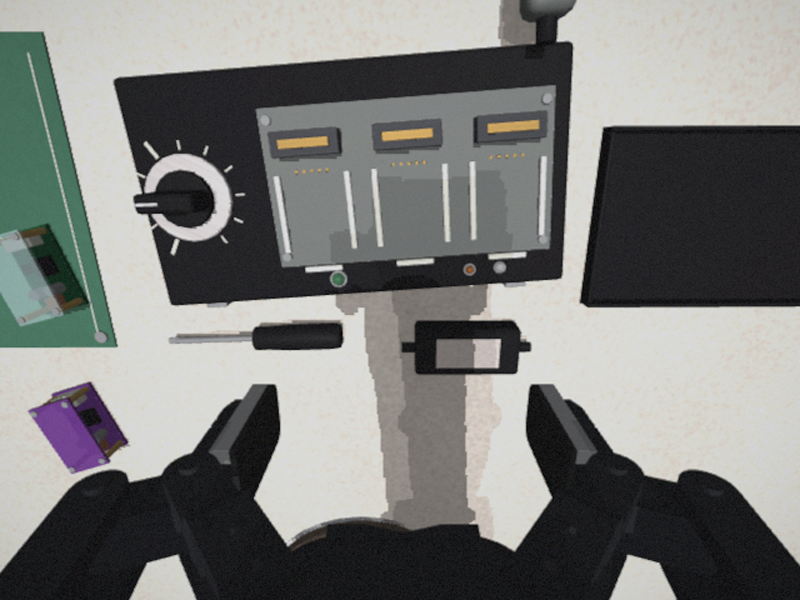

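View pics/wC.png

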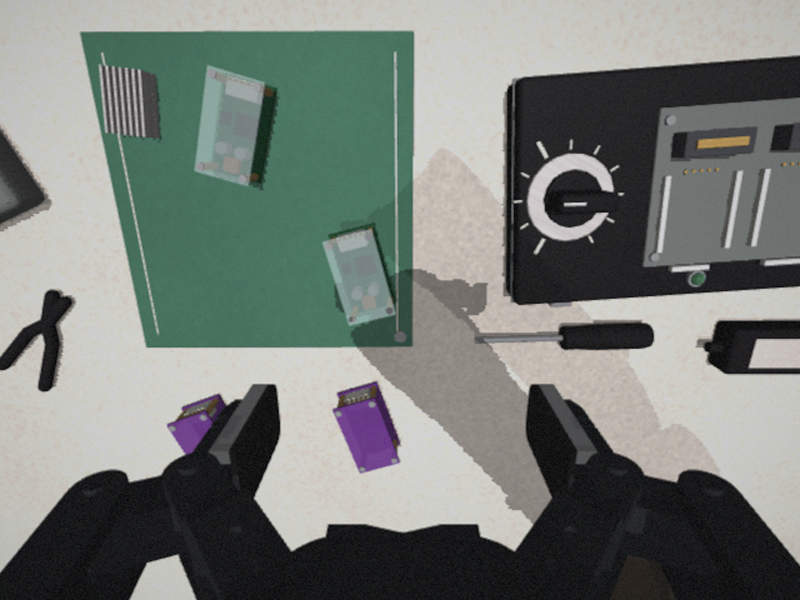

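wA shows the fixture at (345,175), with white fences from (280,220) to (545,200), near fences at y≈262 and contact blocks at (305,140), (407,133) and (510,126). The dial skirt is at (188,197), and its pointer line at (147,203) points left (+y), which is about 6 V. wC shows the boards at (236,125) and (358,275), with their white connectors at the far end, and the heat sink at (130,100).

Next I measure the fences and boards.

Run:
```python
from h import *
Z={}
for k in "AB":
    s=load("w"+k); f=s['frame']; hsv=cv2.cvtColor(f,cv2.COLOR_RGB2HSV)
    g=((hsv[...,2]>175)&(hsv[...,1]<60)).astype(np.uint8)
    n,l,st,c=cv2.connectedComponentsWithStats(g)
    out=[]
    for i in range(1,n):
        if not 40<st[i,4]<900: continue
        pts=np.argwhere(l==i)[:,::-1].astype(np.float32); rc=cv2.minAreaRect(pts)
        a,b=sorted(rc[1])
        w=unproj(s,c[i],.059)[0]
        if a<9 and b>3*a+3 and .38<w[0]<.62 and -.2<w[1]<.2:
            vx=cv2.fitLine(pts,cv2.DIST_L2,0,.01,.01).ravel()
            e=unproj(s,[c[i]-vx[:2]*b/2,c[i]+vx[:2]*b/2],.059); d=e[1]-e[0]
            print(k,np.round(c[i],1),np.round(w,4),'len %.3f ang %.3f'%(np.linalg.norm(d),np.arctan2(d[1],d[0])))
```

```text
A [433.7 156.4] [ 0.504  -0.1597  0.059 ] len 0.059 ang 0.064
A [378.  159.6] [ 0.5012 -0.1057  0.059 ] len 0.059 ang -3.071
A [356.4 161.2] [ 0.4998 -0.0847  0.059 ] len 0.059 ang -3.075
A [301.1 165. ] [ 0.4964 -0.0306  0.059 ] len 0.059 ang -3.075
A [279.7 166.6] [ 0.4949 -0.0096  0.059 ] len 0.059 ang -3.074
A [225.1 170.9] [0.4911 0.0443 0.059 ] len 0.060 ang -3.075
A [406.1 204. ] [ 0.4569 -0.1362  0.059 ] len 0.028 ang -1.498
A [331.8 209.2] [ 0.4519 -0.0608  0.059 ] len 0.028 ang -1.500
A [259.  214.3] [0.4469 0.0137 0.059 ] len 0.029 ang -1.514
B [589.  155.6] [ 0.5045 -0.1597  0.059 ] len 0.059 ang 0.066
B [532.7 159.8] [ 0.5008 -0.1058  0.059 ] len 0.060 ang 0.065
B [511.  161.5] [ 0.4993 -0.0849  0.059 ] len 0.059 ang 0.066
B [455.4 164.8] [ 0.4963 -0.0309  0.059 ] len 0.059 ang 0.067
B [433.8 166.3] [ 0.495 -0.01   0.059] len 0.059 ang 0.067
B [378.6 170.7] [0.4909 0.0439 0.059 ] len 0.059 ang -3.071
B [554. 204.] [ 0.4568 -0.1357  0.059 ] len 0.028 ang -1.493
B [479.7 209.1] [ 0.4517 -0.0611  0.059 ] len 0.027 ang -1.493
B [405.6 214.2] [0.4467 0.0142 0.059 ] len 0.028 ang -1.501
```

View pics/wB.png

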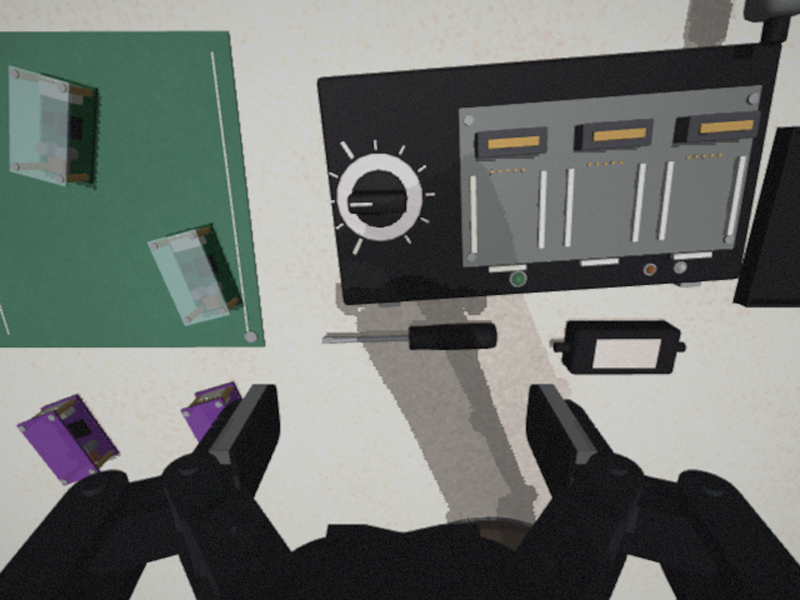

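The fences agree between the two views to under 1 mm, so the 59 mm fence height is confirmed and the fixture yaw is 0.066. Next I fit the boards and the dial pointer.

```bash
cat >> h.py <<'E'
from scipy.optimize import minimize
C8=np.array([[x,y,z] for x in(-.04,.04) for y in(-.022,.022) for z in(0,.034)])
def corners(p): 
    c,s=np.cos(p[2]),np.sin(p[2]); return C8@np.array([[c,s,0],[-s,c,0],[0,0,1]])+[p[0],p[1],p[3]]
def iou(p,views):
    v=0
    for s,m in views:
        h=cv2.convexHull(proj(s,corners(p)).astype(np.float32)); k=np.zeros(m.shape,np.uint8)
        cv2.fillPoly(k,[np.round(h*16).astype(np.int32)],1,shift=4); k=k>0
        v+=(k&m).sum()/(k|m).sum()
    return -v/len(views)
def fit(p0,views,free=3):
    f=lambda d: iou(np.r_[d,p0[free:]],views)
    b=minimize(f,p0[:free],method='Nelder-Mead',options=dict(initial_simplex=np.array(p0[:free])+np.r_[np.zeros((1,free)),np.diag([.01,.01,.15,.01][:free])],xatol=1e-4,fatol=1e-4))
    return np.r_[b.x,p0[free:]],-b.fun
def board_masks(cam,s,zs=.02):
    """masks of green boards with rough world place"""
    o=[]
    for m in r.masks_of("board0",cam):
        if m['score']<.3: continue
        c=np.argwhere(m['mask'])[:,::-1].mean(0); w=unproj(s,c,zs)[0]
        px=s['frame'][m['mask']].mean(0); o.append((w,m['mask'],m['score'],px[1]-px[0]))
    return o
E
python3 - <<'E'
from h import *
s=snap("wrist","wC2"); L=board_masks("wrist",s); im=s['frame'][:,:,::-1].copy()
for w,m,sc,g in L:
    print(np.round(w,3),'%.2f'%sc,'green-red %.0f'%g, m.sum())
    if g<0: continue
    for fr in (3,4):
        p,q=fit([w[0],w[1],0,.002],[(s,m)],fr); print('  fit',np.round(p,4),'iou %.3f'%q)
        if fr==3:
            h=cv2.convexHull(proj(s,corners(p)).astype(np.float32)); cv2.polylines(im,[np.int32(h)],True,(0,0,255),1)
cv2.imwrite('pics/cropC.png',cv2.resize(im[20:300,60:360],None,fx=2,fy=2))
# dial pointer: bright pixels inside bar, view B
sB=load("wB"); f=sB['frame']; g=f.min(2)[158:170,274:302]; print((g>130).astype(int))
for z in(.094,):
    print(np.round(unproj(sB,[[280,163.5],[298,163.5]],z),4), proj(sB,[[.5031,.1178,.094]]))
E
```

```text
[0.432 0.289 0.02 ] 0.87 green-red 17 3133
  fit [0.4316 0.2884 0.2512 0.002 ] iou 0.962
  fit [ 0.4304  0.2891  0.2495 -0.004 ] iou 0.972
[0.275 0.465 0.02 ] 0.78 green-red -31 1127
[0.268 0.288 0.02 ] 0.75 green-red -37 2602
[0.499 0.099 0.02 ] 0.59 green-red -1 1954
[0.558 0.389 0.02 ] 0.55 green-red 17 4622
  fit [ 0.5561  0.3878 -0.2725  0.002 ] iou 0.966
  fit [ 0.554   0.3845 -0.2561  0.0106] iou 0.915
[0.577 0.471 0.02 ] 0.46 green-red -2 2318
[0.513 0.035 0.02 ] 0.30 green-red 0 43358
  fit [ 0.5625 -0.0339  0.0816  0.002 ] iou 0.139
  fit [ 0.5441  0.1921 -3.6966  0.2947] iou 0.700
[[1 1 1 1 0 0 0 0 0 0 0 0 0 0 0 0 0 0 0 0 0 0 0 0 0 0 0 0]
 [1 1 1 1 0 0 0 0 0 0 0 0 0 0 0 0 0 0 0 0 0 0 0 0 0 0 0 0]
 [1 1 1 1 0 0 0 0 0 0 0 0 0 0 0 0 0 0 0 0 0 0 0 0 0 0 0 0]
 [1 1 1 1 0 0 0 0 0 0 0 0 0 0 0 0 0 0 0 0 0 0 0 0 0 0 0 0]
 [1 1 1 1 0 0 0 0 1 1 1 1 1 1 1 1 1 1 1 1 1 1 1 0 0 0 0 0]
 [1 1 1 1 0 0 1 1 1 1 1 1 1 1 1 1 1 1 1 1 1 1 1 1 0 0 0 0]
 [1 1 1 1 0 0 1 1 1 1 1 1 1 1 1 1 1 1 1 1 1 0 0 0 0 0 0 0]
 [1 1 1 1 0 0 0 0 0 0 0 0 0 0 0 0 0 0 0 0 0 0 0 0 0 0 0 0]
 [1 1 1 1 1 0 0 0 0 0 0 0 0 0 0 0 0 0 0 0 0 0 0 0 0 0 0 0]
 [1 1 1 1 1 0 0 0 0 0 0 0 0 0 0 0 0 0 0 0 0 0 0 0 0 0 0 0]
 [1 1 1 1 1 0 0 0 0 0 0 0 0 0 0 0 0 0 0 0 0 0 0 0 0 0 0 0]
 [1 1 1 1 1 1 0 0 0 0 0 0 0 0 0 0 0 0 0 0 0 0 0 0 0 0 0 0]]
[[0.5021 0.1365 0.094 ]
 [0.5021 0.1207 0.094 ]] [[301.25945576 162.30113249]]
```

View pics/cropC.png

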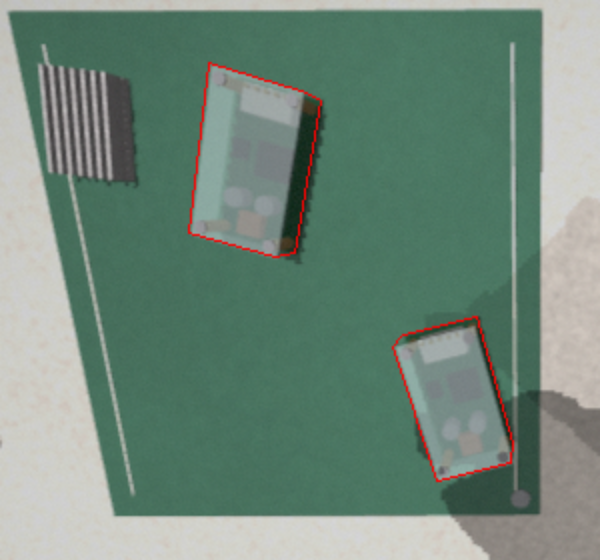

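The crop shows both green boards tightly outlined, with white connectors at the far end: board B at crop (455,400) and board A at (255,160). I'll grasp B first.

{"api": "jog_arm", "payload": {"targets": [[-0.153,-0.255,0.5,0,0,-0.081],[-0.153,-0.255,0.8,0,0,-0.081],[-0.153,-0.255,1,0,0,-0.081],[-0.153,-0.255,1,0,0,-0.081],[-0.153,-0.255,1,0,0,-0.081]], "grip": 70, "force": 23}}

```text
clock: 5.4
eef_pos: [0.4305, 0.2895, 0.1297]
eef_rot: [0.001, 0.992, 0.126, -0.001]
ft_force: [1.2, 0.1, 0.9]
finger_gap: 0.0701
finger_force: 0.0
```

Run:
```python
from h import *
state(); s=snap("wrist","wD")
L=board_masks("wrist",s)
for w,m,sc,g in L:
    if g>5 and m.sum()<15000: p,q=fit([w[0],w[1],0.25,.002],[(s,m)]); print(np.round(p,4),'iou %.3f'%q)
plan([((.4316,.2884,.0285),.251)])
```

```text
t 5.40 p [0.4305 0.2895 0.1297] yaw 0.254 tilt 0.003 gap 0.0701 ff 0.0 F [1.2 0.1 0.9] q7 -2.27
[0.4318 0.2882 0.2469 0.002 ] iou 0.986
[ 0.5566  0.3876 -0.2525  0.002 ] iou 0.984
[-0.01, 0.015, 0.692, -0.0, -0.001, 0.001]
```

{"api": "jog_arm", "payload": {"targets": [[0.005,0.01,0.3,0,0,0],[0.005,0.01,0.5,0,0,0],[0.005,0.01,0.6,0,0,0],[0.005,0.01,0.675,0,0,0],[0.005,0.01,0.675,0,0,0]]}}

```text
clock: 6.0
eef_pos: [0.4328, 0.2895, 0.0296]
eef_rot: [-0.0, 0.992, 0.127, 0.001]
ft_force: [0.0, -0.7, 0.4]
finger_gap: 0.0701
finger_force: 0.0
```

{"api": "jog_arm", "payload": {"targets": [[0,0,0,0,0,0],[0,0,0,0,0,0],[0,0,0,0,0,0],[0,0,0,0,0,0],[0,0,0,0,0,0],[0,0,0,0,0,0]], "grip": 30, "force": 23}}

```text
clock: 6.6
eef_pos: [0.4329, 0.29, 0.0306]
eef_rot: [-0.001, 0.992, 0.127, 0.001]
ft_force: [0.7, -0.6, 6.7]
finger_gap: 0.0438
finger_force: 24.2
```

{"api": "jog_arm", "payload": {"targets": [[0,0,-0.1,0,0,0],[0,0,-0.3,0,0,0],[0,0,-0.6,0,0,0],[0,0,-0.9,0,0,0],[0,0,-0.9,0,0,0]]}}

```text
clock: 7.1
eef_pos: [0.4343, 0.292, 0.1705]
eef_rot: [-0.003, 0.992, 0.127, 0.005]
ft_force: [0.2, 1.3, -1.0]
finger_gap: 0.0436
finger_force: 24.3
```

Run:
```python
from h import *
state(); s=snap("wrist","wE"); save(s,"wE.png")
plan([((.4917-.0018,.0170,.165),.066)])
```

```text
t 7.10 p [0.4343 0.292  0.1705] yaw 0.255 tilt 0.011 gap 0.0436 ff 24.3 F [ 0.2  1.3 -1. ] q7 -2.24
[-0.096, 1.861, 0.013, -0.001, -0.002, 0.06]
```

View pics/wE.png

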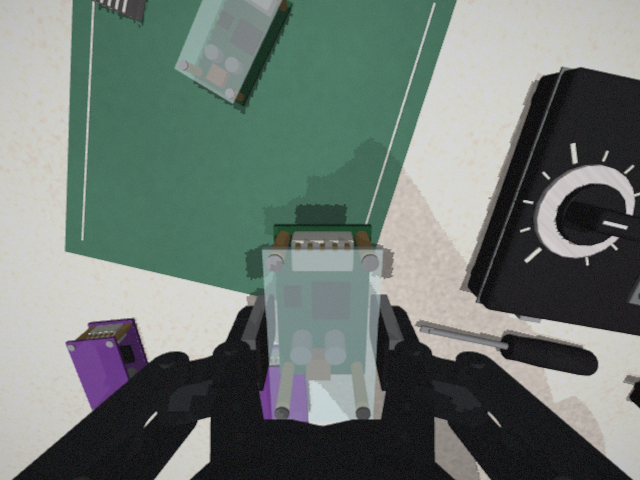

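The held board is visible in the grip at (322,330), level and gripped mid-length. Board A is at (230,50) and undisturbed.

{"api": "jog_arm", "payload": {"targets": [[-0.05,0.25,0,0,0,0.02],[-0.05,0.55,0,0,0,0.04],[-0.05,0.8,0,0,0,0.06],[-0.05,0.93,0,0,0,0.06],[-0.05,0.93,0,0,0,0.06]]}}

```text
clock: 7.65
eef_pos: [0.4599, 0.1485, 0.1631]
eef_rot: [0.001, 1.0, 0.03, -0.001]
ft_force: [-0.8, 0.6, -0.5]
finger_gap: 0.0434
finger_force: 24.3
```

Run:
```python
from h import *
state(); s=load("wE")
# predicted cover front corners for held board, offset -1.5mm
q=down(.255); t=np.array([.4343,.292,.1705])
for dx in(-.0015,0):
    P=[t+q.apply([dx+.04,sy*.022,-.0054]) for sy in(-1,1)]; print(dx,np.round(proj(s,P),1).tolist())
plan([((.4932,.0171,.165),.066),((.4932,.0171,.0826),.066)])
```

```text
t 7.65 p [0.4599 0.1485 0.1631] yaw 0.061 tilt 0.003 gap 0.0434 ff 24.3 F [-0.8  0.6 -0.5] q7 -2.12
-0.0015 [[261.2, 247.7], [381.8, 247.7]]
0 [[260.9, 243.9], [382.0, 243.8]]
[0.168, 0.888, -0.011, 0.001, 0.001, -0.002]
[0.0, -0.0, 0.549, 0.0, 0.0, 0.0]
```

{"api": "jog_arm", "payload": {"targets": [[0.17,0.3,0,0,0,0],[0.17,0.6,0,0,0,0],[0.17,0.8,0,0,0,-0.002],[0.17,0.888,0.1,0,0,-0.002],[0.17,0.888,0.28,0,0,-0.002],[0.17,0.888,0.28,0,0,-0.002],[0.17,0.888,0.28,0,0,-0.002]]}}

```text
clock: 8.35
eef_pos: [0.4934, 0.0223, 0.1218]
eef_rot: [-0.0, 0.999, 0.037, -0.001]
ft_force: [0.3, -0.6, -1.3]
finger_gap: 0.0436
finger_force: 24.3
```

Run:
```python
from h import *
state(); s=snap("wrist","wF"); save(s,"wF.png",(170,60,490,420),1.6)
plan([((.4937,.0171,.0826),.066)])
o=r.observe(); q=rot(o['eef_rot']); t=np.array(o['eef_pos'])
print(proj(s,[t+q.apply([-.002+.04,sy*.022,-.0054]) for sy in(-1,1)]))
```

```text
t 8.35 p [0.4934 0.0223 0.1218] yaw 0.074 tilt 0.002 gap 0.0436 ff 24.3 F [ 0.3 -0.6 -1.3] q7 -1.86
[-0.005, 0.036, 0.266, -0.0, 0.0, 0.003]
[[260.05572641 248.54589371]
 [381.73265047 248.39920331]]
```

View pics/wF.png

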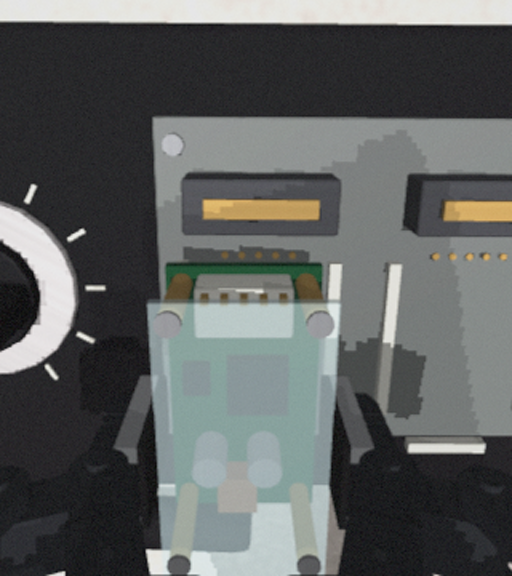

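The board hovers about 5 mm left of nest 2's block (crop x 167–322 against 183–340), which matches the measured correction.

{"api": "jog_arm", "payload": {"targets": [[0,0.033,0.0,0,0,0.003],[0,0.033,0.1,0,0,0.003],[0,0.033,0.2,0,0,0.003],[0,0.033,0.2,0,0,0.003],[0,0.033,0.2,0,0,0.003]]}}

```text
clock: 8.9
eef_pos: [0.4947, 0.0165, 0.0928]
eef_rot: [0.0, 1.0, 0.032, 0.0]
ft_force: [-0.9, 0.6, -0.8]
finger_gap: 0.0431
finger_force: 24.3
```

Run:
```python
from h import *
state(); s=snap("wrist","wG"); save(s,"wG.png",(170,60,490,420),1.6)
plan([((.4937,.0171,.0826),.066)])
```

```text
t 8.90 p [0.4947 0.0165 0.0928] yaw 0.063 tilt 0.001 gap 0.0431 ff 24.3 F [-0.9  0.6 -0.8] q7 -1.88
[-0.008, -0.004, 0.069, 0.0, -0.0, -0.001]
```

View pics/wG.png

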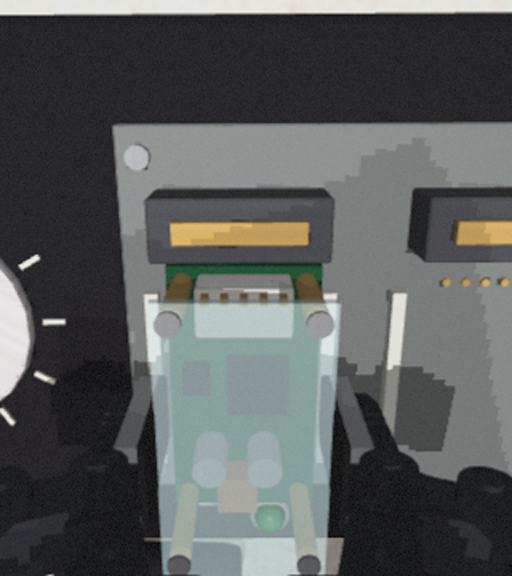

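The board is centred between the fences (crop x 150/333, board 167–322), with its connector just clear of the block. I lower and release.

{"api": "jog_arm", "payload": {"targets": [[-0.006,-0.004,0.03,0,0,0],[-0.006,-0.004,0.05,0,0,0],[-0.006,-0.004,0.066,0,0,0],[-0.006,-0.004,0.066,0,0,0],[-0.006,-0.004,0.066,0,0,0]]}}

```text
clock: 9.45
eef_pos: [0.4936, 0.0169, 0.0822]
eef_rot: [0.0, 1.0, 0.032, 0.0]
ft_force: [-0.6, 0.3, -0.1]
finger_gap: 0.0435
finger_force: 23.9
```

{"api": "jog_arm", "payload": {"targets": [[0,0,0,0,0,0],[0,0,0,0,0,0],[0,0,0,0,0,0],[0,0,0,0,0,0]], "grip": 60}}

```text
clock: 9.85
eef_pos: [0.4934, 0.0169, 0.0821]
eef_rot: [0.0, 1.0, 0.032, -0.0]
ft_force: [1.0, 0.3, 0.5]
finger_gap: 0.0601
finger_force: 0.0
```

{"api": "jog_arm", "payload": {"targets": [[0,0,-0.15,0,0,0],[0,0,-0.4,0,0,0],[0,0,-0.7,0,0,0],[0,0,-1,0,0,0],[0,0,-1,0,0,0]]}}

```text
clock: 10.35
eef_pos: [0.4965, 0.0177, 0.2379]
eef_rot: [-0.0, 0.999, 0.032, 0.005]
ft_force: [0.3, 0.3, -0.5]
finger_gap: 0.0598
finger_force: 0.0
```

```bash
cat > look.py <<'E'
from h import *
import sys
zb=float(sys.argv[1])
s=snap("wrist","L"); state()
for w,m,sc,g in board_masks("wrist",s,zb+.017):
    if g>3 and m.sum()<15000: p,q=fit([w[0],w[1],.07,zb],[(s,m)]); print(np.round(p,4),'iou %.3f'%q,'s %.2f'%sc)
E
python3 look.py .054
```

```text
t 10.40 p [0.4952 0.0172 0.2352] yaw 0.063 tilt 0.006 gap 0.0598 ff 0.0 F [-0.6 -0.1 -0.8] q7 -1.78
[0.4912 0.0167 0.0622 0.054 ] iou 0.976 s 0.98
```

Board B is seated at (.491,.017), against a nest centre of (.492,.017). Next is board A.

{"api": "jog_arm", "payload": {"targets": [[0.25,-0.33,0,0,0,0],[0.25,-0.66,0,0,0,0],[0.25,-1,0,0,0,0],[0.25,-1,0,0,0,0]], "grip": 70}}

```text
clock: 10.85
eef_pos: [0.5193, 0.1757, 0.2307]
eef_rot: [-0.002, 0.999, 0.036, -0.001]
ft_force: [0.4, 0.0, 0.2]
finger_gap: 0.07
finger_force: 0.0
```

{"api": "jog_arm", "payload": {"targets": [[0.25,-0.33,0,0,0,0.04],[0.25,-0.66,0,0,0,0.08],[0.25,-1,0,0,0,0.103],[0.25,-1,0,0,0,0.103],[0.25,-1,0,0,0,0.103]]}}

```text
clock: 11.35
eef_pos: [0.5476, 0.3235, 0.2302]
eef_rot: [0.0, 0.992, -0.127, -0.001]
ft_force: [-0.2, -0.5, 0.1]
finger_gap: 0.07
finger_force: 0.0
```

```bash
python3 look.py .002; python3 -c "
from h import *
plan([((.5566,.3876,.13),-.26)])"
```

```text
t 11.40 p [0.5486 0.3209 0.2304] yaw -0.258 tilt 0.003 gap 0.0703 ff 0.0 F [ 0.8 -0.1 -0.5] q7 -2.61
[ 0.5562  0.3878 -0.283   0.002 ] iou 0.965 s 0.86
[-0.07, -0.454, 0.671, 0.001, 0.0, -0.0]
```

{"api": "jog_arm", "payload": {"targets": [[-0.07,-0.2,0.2,0,0,-0.007],[-0.07,-0.454,0.4,0,0,-0.007],[-0.07,-0.454,0.671,0,0,-0.007],[-0.07,-0.454,0.671,0,0,-0.007],[-0.07,-0.454,0.671,0,0,-0.007]]}}

```text
clock: 11.95
eef_pos: [0.5576, 0.3866, 0.1314]
eef_rot: [0.001, 0.993, -0.12, -0.0]
ft_force: [-0.0, 1.5, 0.5]
finger_gap: 0.0699
finger_force: 0.0
```

```bash
python3 look.py .002; python3 -c "
from h import *
plan([((.5566,.3878,.0285),-.25)])"
```

```text
t 12.00 p [0.5583 0.3876 0.1331] yaw -0.241 tilt 0.001 gap 0.0700 ff 0.0 F [-0.5  0.1  0.3] q7 -2.69
[ 0.5557  0.3875 -0.269   0.002 ] iou 0.984 s 0.83
[-0.013, 0.007, 0.702, -0.0, -0.001, 0.003]
```

{"api": "jog_arm", "payload": {"targets": [[-0.013,0.005,0.3,0,0,-0.003],[-0.013,0.005,0.5,0,0,-0.006],[-0.013,0.005,0.62,0,0,-0.006],[-0.013,0.005,0.69,0,0,-0.006],[-0.013,0.005,0.69,0,0,-0.006]]}}

```text
clock: 12.55
eef_pos: [0.5553, 0.3886, 0.0285]
eef_rot: [0.0, 0.994, -0.11, 0.0]
ft_force: [0.9, -0.6, 0.7]
finger_gap: 0.07
finger_force: 0.0
```

{"api": "jog_arm", "payload": {"targets": [[0,0,0,0,0,0],[0,0,0,0,0,0],[0,0,0,0,0,0],[0,0,0,0,0,0],[0,0,0,0,0,0],[0,0,0,0,0,0]], "grip": 30, "force": 23}}

```text
clock: 13.15
eef_pos: [0.5558, 0.3899, 0.0301]
eef_rot: [-0.001, 0.994, -0.11, 0.001]
ft_force: [-1.5, -0.2, 8.8]
finger_gap: 0.0437
finger_force: 23.6
```

{"api": "jog_arm", "payload": {"targets": [[0,0,-0.1,0,0,0],[0,0,-0.3,0,0,0],[0,0,-0.6,0,0,0],[0,0,-0.9,0,0,0],[0,0,-0.95,0,0,0],[0,0,-0.95,0,0,0]]}}

```text
clock: 13.75
eef_pos: [0.5556, 0.3902, 0.1738]
eef_rot: [-0.002, 0.994, -0.11, 0.002]
ft_force: [-0.5, -0.7, -2.4]
finger_gap: 0.0443
finger_force: 24.0
```

```bash
cat > held.py <<'E'
from h import *
s=snap("wrist","H"); state(); o=r.observe(); q=rot(o['eef_rot']); t=np.array(o['eef_pos'])
# fit held board: offset along tool x, yaw; underside at TCP-.0286
y=np.arctan2(q.as_matrix()[1,0],q.as_matrix()[0,0])
for w,m,sc,g in board_masks("wrist",s,t[2]-.012):
    if np.linalg.norm(w[:2]-t[:2])<.06:
        # silhouette's rear is hidden by the fingers: compare the front part only
        rows=np.arange(480)[:,None]<300
        p,f=fit([t[0],t[1],y,t[2]-.0286],[(s,m)]); d=q.inv().apply(np.r_[p[:2],t[2]]-t)
        print('full fit offset mm',np.round(d*1e3,1),'dyaw %.3f'%(p[2]-y),'iou %.3f'%f)
for dx in(-.006,-.002,.002): print(dx,'front cover corners',np.round(proj(s,[t+q.apply([dx+.04,k*.022,-.0054]) for k in(-1,1)]),1).tolist())
E
python3 held.py; python3 -c "
from h import *
save(load('H'),'H1.png',(170,180,490,420),1.6)"
```

```text
t 13.80 p [0.5548 0.3893 0.1715] yaw -0.220 tilt 0.001 gap 0.0438 ff 23.9 F [-0.6 -1.2 -2.3] q7 -2.65
full fit offset mm [-0.9 -0.7 -0. ] dyaw -0.036 iou 0.972
-0.006 front cover corners [[265.0, 259.0], [382.2, 259.0]]
-0.002 front cover corners [[264.4, 249.0], [382.8, 249.0]]
0.002 front cover corners [[263.8, 238.8], [383.4, 238.8]]
```

View pics/H1.png

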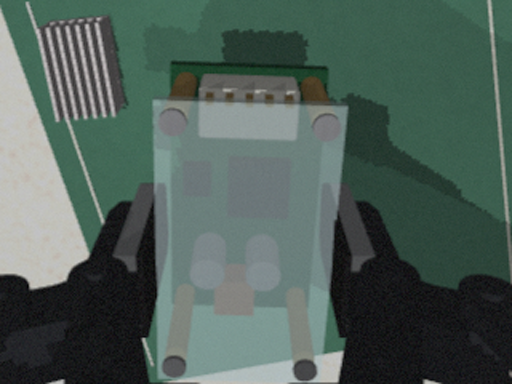

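The held board sits about 0.037 rad clockwise of the tool (cover front edge from crop (153,98) to (347,106)), centred along x. I compensate with a tool yaw of 0.103 and go to nest 0.

{"api": "jog_arm", "payload": {"targets": [[0.06,0.25,0,0,0,-0.03],[0.06,0.5,0,0,0,-0.07],[0.06,0.75,0,0,0,-0.103],[0.06,0.875,0,0,0,-0.103],[0.06,0.875,0,0,0,-0.103]]}}

```text
clock: 14.35
eef_pos: [0.534, 0.2545, 0.1685]
eef_rot: [0.002, 0.999, 0.05, -0.002]
ft_force: [0.1, -0.7, -1.9]
finger_gap: 0.044
finger_force: 24.0
```

{"api": "jog_arm", "payload": {"targets": [[-0.16,0.25,0,0,0,0],[-0.16,0.5,0,0,0,0],[-0.16,0.75,0,0,0,0],[-0.16,0.86,0,0,0,0],[-0.16,0.86,0,0,0,0]]}}

```text
clock: 14.85
eef_pos: [0.5243, 0.1254, 0.1691]
eef_rot: [0.001, 0.999, 0.05, -0.001]
ft_force: [0.8, -0.2, -0.8]
finger_gap: 0.044
finger_force: 24.1
```

{"api": "jog_arm", "payload": {"targets": [[-0.16,0.25,0,0,0,0],[-0.16,0.5,0,0,0,0],[-0.16,0.75,0,0,0,0],[-0.16,0.86,0,0,0,0],[-0.16,0.86,0,0,0,0]]}}

```text
clock: 15.35
eef_pos: [0.5139, -0.004, 0.1696]
eef_rot: [0.0, 0.999, 0.05, -0.001]
ft_force: [-0.1, -0.2, -2.3]
finger_gap: 0.0439
finger_force: 24.1
```

```bash
python3 held.py; python3 -c "
from h import *
plan([((.502,-.133,.115),.103)])"
```

```text
t 15.40 p [ 0.5138 -0.002   0.1697] yaw 0.103 tilt 0.001 gap 0.0439 ff 24.1 F [-0.   0.8 -1.8] q7 -1.75
full fit offset mm [  1.7 -15.7   0. ] dyaw 0.019 iou 0.052
full fit offset mm [-0.1  2.3 -0. ] dyaw -0.039 iou 0.980
-0.006 front cover corners [[255.5, 259.7], [375.3, 259.3]]
-0.002 front cover corners [[254.8, 249.5], [375.8, 249.1]]
0.002 front cover corners [[254.1, 239.1], [376.3, 238.7]]
[-0.17, 0.869, 0.365, -0.0, 0.0, 0.001]
```

{"api": "jog_arm", "payload": {"targets": [[-0.17,0.25,0,0,0,0],[-0.17,0.5,0,0,0,0],[-0.17,0.75,0,0,0,0],[-0.17,0.869,0.1,0,0,0],[-0.17,0.869,0.365,0,0,0],[-0.17,0.869,0.365,0,0,0],[-0.17,0.869,0.365,0,0,0],[-0.17,0.869,0.365,0,0,0]]}}

```text
clock: 16.25
eef_pos: [0.5031, -0.133, 0.1169]
eef_rot: [-0.0, 0.999, 0.053, 0.001]
ft_force: [-0.0, -0.6, -2.5]
finger_gap: 0.0438
finger_force: 24.4
```

```bash
python3 held.py; python3 -c "
from h import *
plan([((.502,-.133,.092),.103)])"
```

```text
t 16.30 p [ 0.5032 -0.1334  0.1172] yaw 0.106 tilt 0.002 gap 0.0441 ff 24.4 F [-0.8  0.4 -1.1] q7 -1.51
full fit offset mm [ 0.  -0.2  0. ] dyaw -0.035 iou 0.982
-0.006 front cover corners [[262.5, 259.7], [382.3, 259.7]]
-0.002 front cover corners [[261.9, 249.5], [382.9, 249.5]]
0.002 front cover corners [[261.2, 239.1], [383.5, 239.0]]
[-0.008, -0.006, 0.168, 0.0, -0.001, 0.001]
```

{"api": "jog_arm", "payload": {"targets": [[-0.007,-0.005,0.08,0,0,0.001],[-0.007,-0.005,0.16,0,0,0.001],[-0.007,-0.005,0.16,0,0,0.001],[-0.007,-0.005,0.16,0,0,0.001]]}}

```text
clock: 16.75
eef_pos: [0.5005, -0.1339, 0.0912]
eef_rot: [-0.0, 0.999, 0.05, -0.001]
ft_force: [0.8, 0.7, -1.3]
finger_gap: 0.044
finger_force: 24.3
```

```bash
python3 held.py; python3 -c "
from h import *
plan([((.502,-.133,.0826),.103)])
save(load('H'),'H2.png',(170,60,490,420),1.6)"
```

```text
t 16.80 p [ 0.5008 -0.134   0.0915] yaw 0.101 tilt 0.001 gap 0.0437 ff 24.3 F [ 0.6  0.4 -0.9] q7 -1.53
full fit offset mm [-0.2  0.1  0. ] dyaw -0.034 iou 0.982
-0.006 front cover corners [[261.4, 259.2], [381.4, 259.1]]
-0.002 front cover corners [[260.8, 249.0], [382.0, 248.9]]
0.002 front cover corners [[260.2, 238.5], [382.6, 238.4]]
[0.007, -0.006, 0.061, -0.0, -0.0, -0.001]
```

View pics/H2.png

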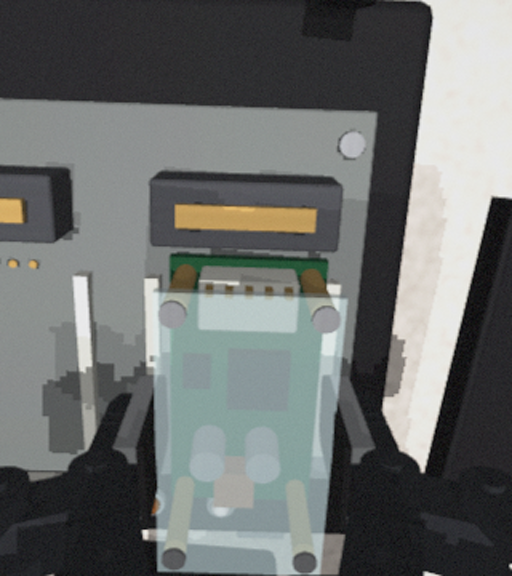

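The board (crop x 170–327) is within about 1 mm of centre between the fences (152/333), and its connector is just clear of the block. I lower and release.

{"api": "jog_arm", "payload": {"targets": [[0.006,-0.006,0.03,0,0,0],[0.006,-0.006,0.058,0,0,0],[0.006,-0.006,0.058,0,0,0],[0.006,-0.006,0.058,0,0,0]]}}

```text
clock: 17.25
eef_pos: [0.5016, -0.133, 0.0829]
eef_rot: [-0.0, 0.999, 0.05, -0.0]
ft_force: [-0.4, 0.4, -1.4]
finger_gap: 0.044
finger_force: 24.3
```

{"api": "jog_arm", "payload": {"targets": [[0,0,0,0,0,0],[0,0,0,0,0,0],[0,0,0,0,0,0],[0,0,0,0,0,0]], "grip": 58}}

```text
clock: 17.65
eef_pos: [0.5019, -0.1331, 0.0832]
eef_rot: [0.0, 0.999, 0.05, 0.0]
ft_force: [0.4, 0.3, 0.9]
finger_gap: 0.0581
finger_force: 0.0
```

{"api": "jog_arm", "payload": {"targets": [[0,0,-0.15,0,0,0],[0,0,-0.4,0,0,0],[0,0,-0.7,0,0,0],[0,0,-1,0,0,0],[0,0,-1,0,0,0],[0,0,-1,0,0,0]]}}

```text
clock: 18.25
eef_pos: [0.5023, -0.1332, 0.2343]
eef_rot: [0.001, 0.999, 0.05, 0.001]
ft_force: [-0.9, 0.4, -1.1]
finger_gap: 0.058
finger_force: 0.0
```

```bash
python3 look.py .054; python3 -c "
from h import *
plan([((.5031,.1178,.235),1.637)])"
```

```text
t 18.30 p [ 0.5015 -0.1331  0.2329] yaw 0.101 tilt 0.000 gap 0.0580 ff 0.0 F [-0.8  0.3  0.2] q7 -1.44
[0.4927 0.0172 0.0663 0.054 ] iou 0.969 s 0.94
[ 0.5024 -0.1324  0.066   0.054 ] iou 0.978 s 0.56
[0.182, -1.662, -0.019, -0.0, 0.0, -0.489]
```

Both boards are seated. Next is the dial.

{"api": "jog_arm", "payload": {"targets": [[0.09,-0.3,0,0,0,-0.045],[0.09,-0.6,0,0,0,-0.09],[0.09,-0.83,0,0,0,-0.135],[0.09,-0.83,0,0,0,-0.18],[0.09,-0.83,0,0,0,-0.225],[0.09,-0.83,0,0,0,-0.24],[0.09,-0.83,0,0,0,-0.24]], "grip": 42}}

```text
clock: 19.05
eef_pos: [0.5019, -0.0079, 0.2316]
eef_rot: [-0.001, 0.91, 0.415, -0.001]
ft_force: [0.5, 0.3, -0.4]
finger_gap: 0.0422
finger_force: 0.0
```

{"api": "jog_arm", "payload": {"targets": [[0.3,-0.25,0,0,0,-0.045],[0.63,-0.55,0,0,0,-0.09],[0.63,-0.55,0,0,0,-0.135],[0.63,-0.55,0,0,0,-0.18],[0.63,-0.55,0,0,0,-0.225],[0.63,-0.55,0,0,0,-0.249],[0.63,-0.55,0,0,0,-0.249],[0.63,-0.55,0,0,0,-0.249]]}}

```text
clock: 19.85
eef_pos: [0.5021, 0.1174, 0.2324]
eef_rot: [-0.0, 0.685, 0.729, -0.0]
ft_force: [0.6, 0.0, 0.1]
finger_gap: 0.0418
finger_force: 0.0
```

Run:
```python
from h import *
state(); s=snap("wrist","D1"); f=s['frame']
c=proj(s,[[.5031,.1178,.094]])[0]; print(c)
x,y=int(c[0]),int(c[1]); save(s,"D1.png",(max(x-80,0),max(y-80,0),x+80,min(y+80,480)),3.5)
plan([((.5031,.1178,.087),1.637)])
```

```text
t 19.85 p [0.5021 0.1174 0.2324] yaw 1.633 tilt 0.001 gap 0.0418 ff 0.0 F [0.6 0.  0.1] q7 -0.57
[324.24464483 231.58021111]
[0.002, 0.007, 0.971, -0.0, 0.0, -0.001]
```

View pics/D1.png

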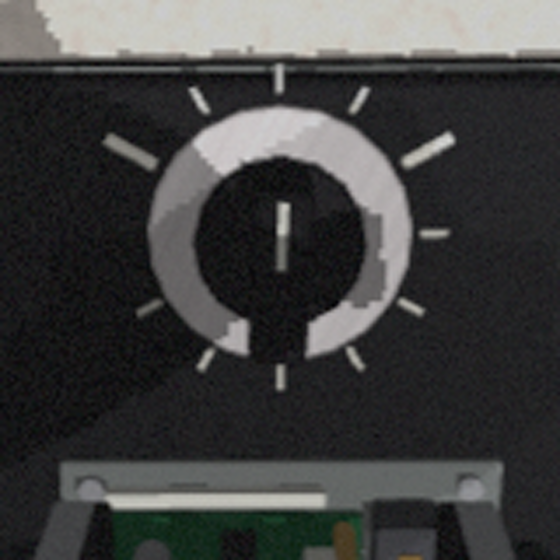

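The dial close-up shows the pointer line (283,205)–(282,268) pointing straight up at the tick at (280,80). That is two ticks from each of the thick ones, 0 V at (130,150) and 12 V at (430,150), so it reads 6 V. I need 60° clockwise.

{"api": "jog_arm", "payload": {"targets": [[0.003,0.007,0.3,0,0,0],[0.003,0.007,0.6,0,0,0],[0.003,0.007,0.85,0,0,0],[0.003,0.007,0.97,0,0,0],[0.003,0.007,0.97,0,0,0],[0.003,0.007,0.97,0,0,0]]}}

```text
clock: 20.5
eef_pos: [0.5036, 0.1184, 0.088]
eef_rot: [-0.0, 0.684, 0.73, 0.0]
ft_force: [-0.3, -0.3, 0.3]
finger_gap: 0.0421
finger_force: 0.0
```

{"api": "jog_arm", "payload": {"targets": [[0,0,0,0,0,0],[0,0,0,0,0,0],[0,0,0,0,0,0],[0,0,0,0,0,0],[0,0,0,0,0,0],[0,0,0,0,0,0]], "grip": 5, "force": 25}}

```text
clock: 21.1
eef_pos: [0.5035, 0.1182, 0.0889]
eef_rot: [0.001, 0.683, 0.73, 0.0]
ft_force: [-4.0, 0.1, 7.8]
finger_gap: 0.0135
finger_force: 28.7
```

```bash
python3 -c "
from h import *
state(); plan([((.5031,.1178,.087),.590)])"
```

```text
t 21.10 p [0.5035 0.1182 0.0889] yaw 1.637 tilt 0.001 gap 0.0135 ff 28.7 F [-4.   0.1  7.8] q7 -0.73
[-0.003, -0.003, 0.013, 0.0, -0.0, 0.333]
```

{"api": "jog_arm", "payload": {"targets": [[0,0,0,0,0,0.045],[0,0,0,0,0,0.09],[0,0,0,0,0,0.135],[0,0,0,0,0,0.18],[0,0,0,0,0,0.225],[0,0,0,0,0,0.27],[0,0,0,0,0,0.31],[0,0,0,0,0,0.333]]}}

```text
clock: 21.9
eef_pos: [0.5034, 0.1182, 0.0889]
eef_rot: [0.0, 0.957, 0.289, 0.0]
ft_force: [-4.8, -1.8, 7.8]
finger_gap: 0.0134
finger_force: 28.7
```

{"api": "jog_arm", "payload": {"targets": [[0,0,0,0,0,0],[0,0,0,0,0,0]]}}

```text
clock: 22.1
eef_pos: [0.5034, 0.1182, 0.0889]
eef_rot: [0.0, 0.957, 0.291, 0.0]
ft_force: [-4.5, -1.4, 8.2]
finger_gap: 0.0137
finger_force: 28.7
```

```bash
python3 -c "
from h import *
state()"
```

```text
t 22.10 p [0.5034 0.1182 0.0889] yaw 0.590 tilt 0.001 gap 0.0137 ff 28.7 F [-4.5 -1.4  8.2] q7 -1.59
```

{"api": "jog_arm", "payload": {"targets": [[0,0,0,0,0,0],[0,0,0,0,0,0],[0,0,0,0,0,0],[0,0,0,0,0,0]], "grip": 42}}

```text
clock: 22.5
eef_pos: [0.5036, 0.1182, 0.0877]
eef_rot: [-0.0, 0.957, 0.291, 0.0]
ft_force: [0.8, -0.4, 0.3]
finger_gap: 0.0421
finger_force: 0.0
```

{"api": "jog_arm", "payload": {"targets": [[0,0,-0.2,0,0,0],[0,0,-0.5,0,0,0],[0,0,-0.8,0,0,0],[0,0,-1,0,0,0],[0,0,-1,0,0,0],[0,0,-1,0,0,0]]}}

```text
clock: 23.1
eef_pos: [0.5037, 0.1181, 0.2379]
eef_rot: [0.0, 0.957, 0.291, 0.001]
ft_force: [0.2, 0.5, -0.2]
finger_gap: 0.0421
finger_force: 0.0
```

```bash
cat > dial.py <<'E'
from h import *
s=snap("wrist","D"); state(); f=s['frame'].min(2); D=np.array([.5034,.1182])
# white line on bar top (z .094): within 21 mm of axis, above the dark bar
ys,xs=np.where(f>110); w=unproj(s,np.c_[xs,ys],.094)[:,:2]-D
k=(np.linalg.norm(w,axis=1)<.0185); g=np.zeros(f.shape,np.uint8); g[ys[k],xs[k]]=1
n,l,st,c=cv2.connectedComponentsWithStats(g)
for i in range(1,n):
    if st[i,4]<12: continue
    p=np.argwhere(l==i)[:,::-1]; q=unproj(s,p,.094)[:,:2]; m=q.mean(0)-D
    vx=cv2.fitLine(q.astype(np.float32),cv2.DIST_L2,0,.01,.01).ravel()[:2]; e=np.cov(q.T); ev=np.linalg.eigvalsh(e)
    a=np.arctan2(vx[1],vx[0]); a+=np.pi*((vx@m)<0)
    print(st[i,4],'centre mm',np.round(m*1e3,1),'line ang %.3f'%((a+np.pi)%(2*np.pi)-np.pi),'elong %.1f'%np.sqrt(ev[1]/max(ev[0],1e-12)), 'dial rad %.3f'%((2.618+.066-a+np.pi)%(2*np.pi)-np.pi))
E
python3 dial.py; python3 look.py .054
```

```text
t 23.15 p [0.5031 0.1179 0.2369] yaw 0.591 tilt 0.001 gap 0.0419 ff 0.0 F [-0.7 -0.4 -0.5] q7 -1.47
73 centre mm [8.3 5.8] line ang 0.595 elong 5.0 dial rad 2.089
29 centre mm [  6.3 -15.9] line ang 0.274 elong 3.3 dial rad 2.410
t 23.20 p [0.5028 0.1178 0.2364] yaw 0.591 tilt 0.002 gap 0.0418 ff 0.0 F [ 0.3  0.1 -0.5] q7 -1.47
[0.4936 0.0172 0.0483 0.054 ] iou 0.708 s 0.82
[ 0.5031 -0.1328  0.0338  0.054 ] iou 0.796 s 0.76
```

The dial reads 2.089 rad against a target of 2.094. Now I look at the scanner.

{"api": "jog_arm", "payload": {"targets": [[-0.19,0.3,-0.21,0,0,0.045],[-0.19,0.6,-0.21,0,0,0.09],[-0.19,0.866,-0.21,0,0,0.135],[-0.19,0.866,-0.21,0,0,0.167],[-0.19,0.866,-0.21,0,0,0.167]], "grip": 80}}

```text
clock: 23.75
eef_pos: [0.552, -0.0067, 0.2675]
eef_rot: [0.0, 1.0, 0.031, -0.001]
ft_force: [0.2, 1.5, 0.4]
finger_gap: 0.08
finger_force: 0.0
```

{"api": "jog_arm", "payload": {"targets": [[0.27,0.3,-0.21,0,0,0],[0.27,0.6,-0.21,0,0,0],[0.27,0.847,-0.21,0,0,0],[0.27,0.847,-0.21,0,0,0],[0.27,0.847,-0.21,0,0,0],[0.27,0.847,-0.21,0,0,0]]}}

```text
clock: 24.35
eef_pos: [0.6006, -0.1273, 0.2999]
eef_rot: [-0.001, 0.999, 0.035, -0.001]
ft_force: [0.1, -0.4, 0.4]
finger_gap: 0.0801
finger_force: 0.0
```

Run:
```python
from h import *
state(); s=snap("wrist","S1"); save(s,"S1.png",(120,0,640,360),1.5)
for t in ("trigger","grip_back","scan_stand"):
    for m in r.masks_of(t,"wrist")[:3]: print(t,'%.2f'%m['score'],np.round(m['extent']))
```

```text
t 24.35 p [ 0.6006 -0.1273  0.2999] yaw 0.071 tilt 0.002 gap 0.0801 ff 0.0 F [ 0.1 -0.4  0.4] q7 -1.47
trigger 0.58 [300.  78. 313. 142.]
grip_back 0.57 [ 62.   0. 395. 209.]
scan_stand 0.88 [ 58.   0. 390. 208.]
scan_stand 0.48 [300. 254. 341. 334.]
```

View pics/S1.png

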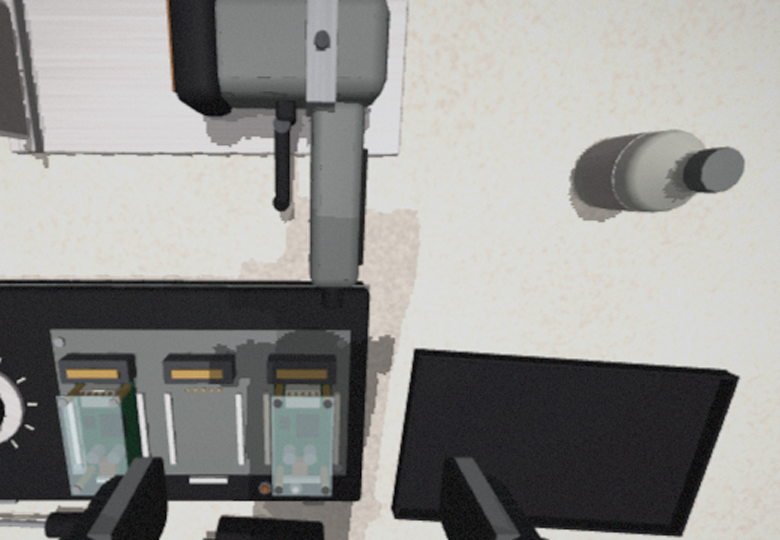

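S1 shows the scanner grip from (336,107) to (334,285), the trigger from (283,112) to (281,207) with its hinge at the top by the head, and both boards in their nests at (97,440) and (303,445). I triangulate using a second view after closing in.

```bash
cat > scan.py <<'E'
from h import *
import sys
def edges(s,rows,seed):
    """grip's left/right silhouette per row by strongest gradient near seeds (l,r)"""
    g=cv2.GaussianBlur(cv2.cvtColor(s['frame'],cv2.COLOR_RGB2GRAY),(3,3),0).astype(float); o=[]
    for y in rows:
        d=np.diff(g[y]); l=seed[0]-6+np.argmin(d[seed[0]-6:seed[0]+7]); rr=seed[1]-8+np.argmax(d[seed[1]-8:seed[1]+9]); o.append((y,l+.5,rr+.5))
    return np.array(o)
s=load("S1"); e=edges(s,range(92,140,4),(328,359)); print(e[::3])
L=unproj(s,np.c_[e[:,1],e[:,0]],.076); Rr=unproj(s,np.c_[e[:,2],e[:,0]],.091)
for n,q in(('L',L),('R',Rr)):
    v=cv2.fitLine(q[:,:2].astype(np.float32),cv2.DIST_L2,0,.01,.01).ravel(); print(n,np.round(q[:,:2].mean(0),4),'ang %.3f'%np.arctan(v[1]/v[0]))
m=r.masks_of("trigger","wrist")[0]['mask']; p=np.argwhere(m)[:,::-1]; q=unproj(s,p,.087)
v=cv2.fitLine(q[:,:2].astype(np.float32),cv2.DIST_L2,0,.01,.01).ravel(); print('trig mid',np.round(q.mean(0),4),'ang %.3f'%np.arctan(v[1]/v[0]),'x range',q[:,0].min(),q[:,0].max())
print('grip end',unproj(s,[(120+334)/1.5*0+ (120+334/1.5),285/1.5],.076), 'head face',unproj(s,[120+360/1.5,107/1.5],.076))
E
python3 scan.py
```

```text
[[ 92.  326.5 362.5]
 [104.  326.5 364.5]
 [116.  326.5 363.5]
 [128.  326.5 363.5]]
L [ 0.6899 -0.1251] ang 0.074
R [ 0.6919 -0.1584] ang 0.119
trig mid [ 0.6924 -0.1072  0.087 ] ang 0.061 x range 0.6657837279065524 0.7175444750732533
grip end [[ 0.61923669 -0.14671121  0.076     ]] head face [[ 0.72856605 -0.15282104  0.076     ]]
```

{"api": "jog_arm", "payload": {"targets": [[0.25,0.094,0.2,0,0,0.001],[0.535,0.094,0.5,0,0,0.001],[0.535,0.094,0.8,0,0,0.001],[0.535,0.094,0.8,0,0,0.001],[0.535,0.094,0.8,0,0,0.001]], "grip": 80}}

```text
clock: 25.1
eef_pos: [0.6812, -0.1379, 0.1797]
eef_rot: [-0.0, 0.999, 0.032, -0.001]
ft_force: [0.8, 0.1, 0.3]
finger_gap: 0.0802
finger_force: 0.0
```

Run:
```python
from h import *
s=snap("wrist","S2"); state()
for m in r.masks_of("trigger","wrist")[:2]:
    p=np.argwhere(m['mask'])[:,::-1]; q=unproj(s,p,.087)
    v=cv2.fitLine(q[:,:2].astype(np.float32),cv2.DIST_L2,0,.01,.01).ravel(); print('%.2f'%m['score'],m['extent'],'trig mid',np.round(q.mean(0),4),'ang %.3f'%np.arctan(v[1]/v[0]),'x range',q[:,0].min(),q[:,0].max())
pts=[[.682,-.1357,.076],[.667,-.109,.087],[.615,-.146,.091]]
print(proj(s,pts)); save(s,"S2.png",(120,60,520,360),2)
plan([((.682,-.1357,.076),.067)])
a=load("S1"); sB=[x for x in r.masks_of("trigger","wrist")[:1]]
```

```text
t 25.15 p [ 0.6822 -0.1383  0.182 ] yaw 0.063 tilt 0.001 gap 0.0802 ff 0.0 F [-0.1 -1.5 -0.1] q7 -1.50
0.96 [264.3, 192.5, 287.7, 265.5] trig mid [ 0.6951 -0.108   0.087 ] ang 0.059 x range 0.669525621445251 0.7178752330773644
0.44 [274.1, 400.0, 328.8, 423.8] trig mid [ 0.547 -0.132  0.087] ang 1.523 x range 0.5327758871998898 0.5604516359449114
[[318.68324312 244.71873764]
 [277.93936322 268.60274396]
 [327.23038003 340.28245842]]
[-0.006, -0.019, 0.715, 0.0, -0.001, -0.001]
```

View pics/S2.png

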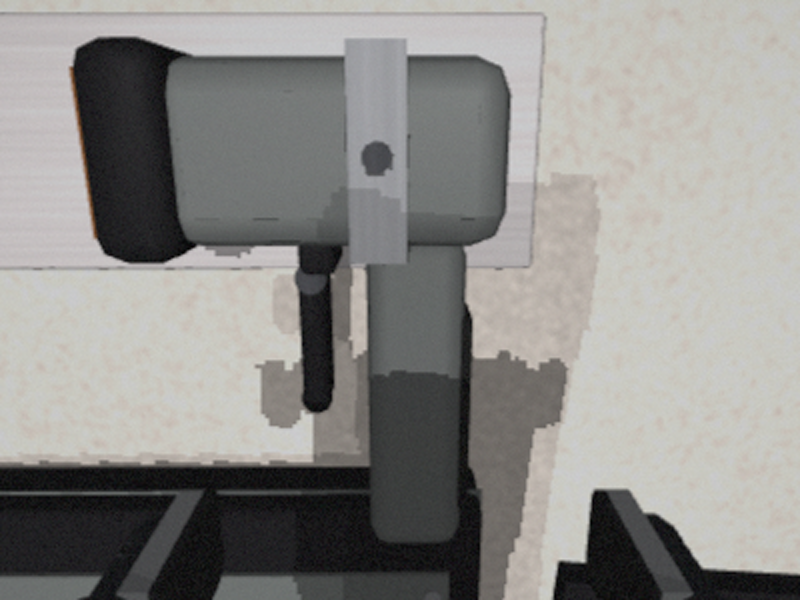

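S2 shows the trigger free end at (317,410), its hinge pin at (310,278) and the grip from x 370 to 462. This agrees with the first view within 1–2 mm. I check the boards with the top camera, then descend.

```bash
cat > topb.py <<'E'
from h import *
import sys
for cam in sys.argv[2:]:
    s=r.snapshot(cam); zb=float(sys.argv[1])
    for w,m,sc,g in board_masks(cam,s,zb+.017):
        if m.sum()<6000: p,q=fit([w[0],w[1],.07,zb],[(s,m)]); print(cam,np.round(p,4),'iou %.3f'%q,'s %.2f'%sc,'g %.0f'%g)
E
python3 topb.py .054 top scene
```

```text
top [0.4919 0.0173 0.0441 0.054 ] iou 0.935 s 0.73 g 9
top [0.2665 0.2726 0.2471 0.054 ] iou 0.893 s 0.72 g -33
top [ 0.5039 -0.1337  0.0518  0.054 ] iou 0.864 s 0.61 g 10
scene [0.2945 0.3771 0.07   0.054 ] iou 0.777 s 0.92 g -29
scene [ 0.5011 -0.1312  0.1494  0.054 ] iou 0.822 s 0.91 g 14
scene [0.4934 0.022  0.1247 0.054 ] iou 0.900 s 0.88 g 12
scene [0.3092 0.2224 0.4877 0.054 ] iou 0.895 s 0.64 g -29
```

{"api": "jog_arm", "payload": {"targets": [[-0.006,-0.019,0.2,0,0,0],[-0.006,-0.019,0.4,0,0,0],[-0.006,-0.019,0.55,0,0,0],[-0.006,-0.019,0.65,0,0,0],[-0.006,-0.019,0.7,0,0,0],[-0.006,-0.019,0.7,0,0,0]]}}

```text
clock: 26.05
eef_pos: [0.6808, -0.1357, 0.0753]
eef_rot: [-0.0, 1.0, 0.032, -0.0]
ft_force: [-0.7, 0.1, -0.2]
finger_gap: 0.0798
finger_force: 0.0
```

{"api": "jog_arm", "payload": {"targets": [[0,0,0,0,0,0],[0,0,0,0,0,0],[0,0,0,0,0,0],[0,0,0,0,0,0],[0,0,0,0,0,0],[0,0,0,0,0,0],[0,0,0,0,0,0],[0,0,0,0,0,0]], "grip": 30, "force": 30}}

```text
clock: 26.85
eef_pos: [0.6819, -0.1347, 0.0776]
eef_rot: [-0.0, 0.999, 0.032, 0.001]
ft_force: [-2.7, 2.5, 5.1]
finger_gap: 0.0452
finger_force: 33.6
```

```bash
python3 -c "
from h import *
state()"
```

```text
t 26.85 p [ 0.6819 -0.1347  0.0776] yaw 0.064 tilt 0.003 gap 0.0452 ff 33.6 F [-2.7  2.5  5.1] q7 -1.53
```

The gap settled at 45 mm with 33 N, well above the spring force, so the trigger is on its stop. I release, rise and re-measure.

{"api": "jog_arm", "payload": {"targets": [[0,0,0,0,0,0],[0,0,0,0,0,0],[0,0,0,0,0,0],[0,0,0,0,0,0],[0,0,0,0,0,0]], "grip": 80, "force": 25}}

```text
clock: 27.35
eef_pos: [0.681, -0.1361, 0.0757]
eef_rot: [0.0, 1.0, 0.031, 0.0]
ft_force: [0.0, -0.3, 0.2]
finger_gap: 0.0801
finger_force: 0.0
```

{"api": "jog_arm", "payload": {"targets": [[0,0,-0.2,0,0,0],[0,0,-0.5,0,0,0],[0,0,-0.8,0,0,0],[0,0,-1,0,0,0],[0,0,-1,0,0,0],[0,0,-1,0,0,0]]}}

```text
clock: 27.95
eef_pos: [0.6811, -0.1359, 0.2261]
eef_rot: [0.0, 1.0, 0.031, 0.001]
ft_force: [-0.3, 0.2, -1.7]
finger_gap: 0.0799
finger_force: 0.0
```

```bash
python3 - <<'E'
from h import *
s=snap("wrist","S3"); state()
for m in r.masks_of("trigger","wrist")[:1]:
    p=np.argwhere(m['mask'])[:,::-1]; q=unproj(s,p,.087)
    v=cv2.fitLine(q[:,:2].astype(np.float32),cv2.DIST_L2,0,.01,.01).ravel(); print('%.2f'%m['score'],'trig mid',np.round(q.mean(0),4),'ang %.3f'%np.arctan(v[1]/v[0]))
E
python3 topb.py .054 top
```

```text
t 28.00 p [ 0.6804 -0.1358  0.2248] yaw 0.063 tilt 0.001 gap 0.0802 ff 0.0 F [0.2 0.7 0.9] q7 -1.49
0.72 trig mid [ 0.6947 -0.1076  0.087 ] ang 0.057
top [0.2649 0.2733 0.3104 0.054 ] iou 0.912 s 0.79 g -33
top [ 0.4992 -0.133  -0.0043  0.054 ] iou 0.894 s 0.77 g 10
top [0.4911 0.0181 0.0899 0.054 ] iou 0.875 s 0.57 g 9
top [0.2529 0.431  0.2892 0.054 ] iou 0.864 s 0.57 g -32
```

{"api": "jog_arm", "payload": {"targets": [[-0.2,-0.3,0,0,0,-0.045],[-0.4,-0.6,0,0,0,-0.09],[-0.542,-0.936,0,0,0,-0.135],[-0.542,-0.936,0,0,0,-0.168],[-0.542,-0.936,0,0,0,-0.168],[-0.542,-0.936,0,0,0,-0.168]], "grip": 42}}

```text
clock: 28.75
eef_pos: [0.591, -0.0016, 0.2249]
eef_rot: [0.0, 0.957, 0.29, -0.0]
ft_force: [-0.0, -0.4, -0.8]
finger_gap: 0.0421
finger_force: 0.0
```

{"api": "jog_arm", "payload": {"targets": [[-0.041,-0.3,-0.08,0,0,0],[-0.041,-0.6,-0.08,0,0,0],[-0.041,-0.9,-0.08,0,0,0],[-0.041,-0.982,-0.08,0,0,0],[-0.041,-0.982,-0.08,0,0,0],[-0.041,-0.982,-0.08,0,0,0]]}}

```text
clock: 29.35
eef_pos: [0.505, 0.1163, 0.2372]
eef_rot: [0.0, 0.957, 0.29, -0.0]
ft_force: [0.3, -0.4, -0.7]
finger_gap: 0.042
finger_force: 0.0
```

```bash
python3 dial.py; python3 -c "
from h import *
plan([((.5034,.1182,.088),.592)])"
```

```text
t 29.40 p [0.5051 0.116  0.2372] yaw 0.587 tilt 0.001 gap 0.0423 ff 0.0 F [ 0.2  0.2 -0.1] q7 -1.47
68 centre mm [8.6 6. ] line ang 0.617 elong 5.1 dial rad 2.067
19 centre mm [  5.3 -16.7] line ang 0.284 elong 4.1 dial rad 2.400
14 centre mm [ -1.8 -16.5] line ang 3.129 elong 2.0 dial rad -0.445
[-0.001, -0.019, 0.995, 0.0, 0.0, -0.002]
```

{"api": "jog_arm", "payload": {"targets": [[-0.001,-0.019,0.3,0,0,-0.001],[-0.001,-0.019,0.6,0,0,-0.001],[-0.001,-0.019,0.85,0,0,-0.001],[-0.001,-0.019,0.995,0,0,-0.001],[-0.001,-0.019,0.995,0,0,-0.001],[-0.001,-0.019,0.995,0,0,-0.001]]}}

```text
clock: 30.0
eef_pos: [0.5029, 0.1194, 0.0884]
eef_rot: [0.0, 0.957, 0.292, -0.0]
ft_force: [1.0, 0.2, -0.2]
finger_gap: 0.042
finger_force: 0.0
```

{"api": "jog_arm", "payload": {"targets": [[0,0,0,0,0,0],[0,0,0,0,0,0],[0,0,0,0,0,0],[0,0,0,0,0,0],[0,0,0,0,0,0],[0,0,0,0,0,0]], "grip": 5, "force": 25}}

```text
clock: 30.6
eef_pos: [0.5042, 0.1192, 0.09]
eef_rot: [0.001, 0.956, 0.292, 0.002]
ft_force: [3.2, -5.1, 3.7]
finger_gap: 0.0133
finger_force: 30.8
```

{"api": "jog_arm", "payload": {"targets": [[0,0,0,0,0,-0.045],[0,0,0,0,0,-0.09],[0,0,0,0,0,-0.135],[0,0,0,0,0,-0.18],[0,0,0,0,0,-0.225],[0,0,0,0,0,-0.27],[0,0,0,0,0,-0.31],[0,0,0,0,0,-0.333]]}}

```text
clock: 31.4
eef_pos: [0.5031, 0.1196, 0.09]
eef_rot: [0.001, 0.681, 0.732, 0.0]
ft_force: [-2.0, -3.5, 9.0]
finger_gap: 0.0134
finger_force: 31.5
```

```bash
python3 -c "
from h import *
state(); plan([((.5034,.1182,.088),2.684)])"
```

```text
t 31.40 p [0.5031 0.1196 0.09  ] yaw 1.644 tilt 0.003 gap 0.0134 ff 31.5 F [-2.  -3.5  9. ] q7 -0.73
[-0.01, 0.001, 0.013, 0.0, 0.001, -0.331]
```

{"api": "jog_arm", "payload": {"targets": [[-0.005,0,0,0,0,-0.045],[-0.005,0,0,0,0,-0.09],[-0.005,0,0,0,0,-0.135],[-0.005,0,0,0,0,-0.18],[-0.005,0,0,0,0,-0.225],[-0.005,0,0,0,0,-0.27],[-0.005,0,0,0,0,-0.31],[-0.005,0,0,0,0,-0.331]]}}

```text
clock: 32.2
eef_pos: [0.5022, 0.1189, 0.0899]
eef_rot: [0.001, 0.227, 0.974, -0.001]
ft_force: [-5.7, -4.1, 14.1]
finger_gap: 0.0133
finger_force: 32.3
```

{"api": "jog_arm", "payload": {"targets": [[0,0,0,0,0,0],[0,0,0,0,0,0]]}}

```text
clock: 32.4
eef_pos: [0.5022, 0.1189, 0.0899]
eef_rot: [0.001, 0.229, 0.973, -0.001]
ft_force: [-5.4, -5.2, 14.1]
finger_gap: 0.0137
finger_force: 32.2
```

{"api": "jog_arm", "payload": {"targets": [[0,0,0,0,0,0],[0,0,0,0,0,0],[0,0,0,0,0,0],[0,0,0,0,0,0]], "grip": 42}}

```text
clock: 32.8
eef_pos: [0.5023, 0.1198, 0.0884]
eef_rot: [0.0, 0.229, 0.973, 0.0]
ft_force: [0.1, -0.8, 0.9]
finger_gap: 0.042
finger_force: 0.0
```

{"api": "jog_arm", "payload": {"targets": [[0,0,-0.2,0,0,0],[0,0,-0.5,0,0,0],[0,0,-0.8,0,0,0],[0,0,-1,0,0,0],[0,0,-1,0,0,0],[0,0,-1,0,0,0]]}}

```text
clock: 33.4
eef_pos: [0.5023, 0.1196, 0.2386]
eef_rot: [0.001, 0.229, 0.973, -0.0]
ft_force: [0.7, -0.0, 0.0]
finger_gap: 0.0417
finger_force: 0.0
```

```bash
python3 dial.py; python3 topb.py .054 top
```

```text
t 33.45 p [0.5019 0.1193 0.2377] yaw 2.680 tilt 0.001 gap 0.0416 ff 0.0 F [ 0.3 -0.8 -0.3] q7 0.31
20 centre mm [-9.8  4.3] line ang 2.689 elong 27.9 dial rad -0.005
154 centre mm [13.   7.2] line ang 2.040 elong 3.3 dial rad 0.644
117 centre mm [  2.  -15.3] line ang -2.976 elong 3.1 dial rad -0.623
top [0.2515 0.4309 0.3171 0.054 ] iou 0.878 s 0.80 g -30
top [ 0.5355 -0.1328  0.1075  0.054 ] iou 0.241 s 0.76 g 6
top [0.2663 0.2731 0.2749 0.054 ] iou 0.892 s 0.57 g -32
```

The dial is back at 0 (measured −0.005 rad). Next is the nest 0 board.

{"api": "jog_arm", "payload": {"targets": [[-0.12,-0.25,0,0,0,0.04],[-0.24,-0.5,0,0,0,0.085],[-0.372,-0.746,0,0,0,0.13],[-0.372,-0.746,0,0,0,0.175],[-0.372,-0.746,0,0,0,0.22],[-0.372,-0.746,0,0,0,0.265],[-0.372,-0.746,0,0,0,0.277],[-0.372,-0.746,0,0,0,0.277]], "grip": 58}}

```text
clock: 34.35
eef_pos: [0.5017, -0.0053, 0.2373]
eef_rot: [-0.001, 0.618, 0.786, -0.001]
ft_force: [-0.4, 0.2, 0.9]
finger_gap: 0.0579
finger_force: 0.0
```

{"api": "jog_arm", "payload": {"targets": [[-0.27,-0.07,0,0,0,0.04],[-0.54,-0.14,0,0,0,0.085],[-0.819,-0.2,0,0,0,0.13],[-0.819,-0.2,0,0,0,0.175],[-0.819,-0.2,0,0,0,0.22],[-0.819,-0.2,0,0,0,0.265],[-0.819,-0.2,0,0,0,0.277],[-0.819,-0.2,0,0,0,0.277]]}}

```text
clock: 35.15
eef_pos: [0.5019, -0.1316, 0.2376]
eef_rot: [-0.0, 0.891, 0.453, -0.001]
ft_force: [0.3, -0.0, -0.4]
finger_gap: 0.0584
finger_force: 0.0
```

{"api": "jog_arm", "payload": {"targets": [[0,0,0,0,0,0.04],[0,0,0,0,0,0.085],[0,0,0,0,0,0.13],[0,0,0,0,0,0.175],[0,0,0,0,0,0.22],[0,0,0,0,0,0.265],[0,0,0,0,0,0.278],[0,0,0,0,0,0.278]]}}

```text
clock: 35.95
eef_pos: [0.5019, -0.1315, 0.2378]
eef_rot: [-0.0, 0.999, 0.034, -0.001]
ft_force: [-0.2, -0.1, 0.9]
finger_gap: 0.0579
finger_force: 0.0
```

```bash
python3 look.py .054
python3 - <<'E'
from h import *
plan([((.5030,-.1327,.13),.066),((.5030,-.1327,.0826),.066)])
s=r.snapshot("top")
m=r.masks_of("tray","top")[0]; p=np.argwhere(m['mask'])[:,::-1].astype(np.float32); rc=cv2.minAreaRect(p)
w=unproj(s,cv2.boxPoints(rc),.012); print('%.2f'%m['score'],np.round(w[:,:2],3).tolist(),np.round(w.mean(0),4))
E
```

```text
t 36.00 p [ 0.502  -0.1316  0.2379] yaw 0.070 tilt 0.001 gap 0.0581 ff 0.0 F [-0.5  0.6 -0.4] q7 -1.51
[ 0.5027 -0.1324  0.0592  0.054 ] iou 0.975 s 0.86
[0.4927 0.0174 0.0631 0.054 ] iou 0.961 s 0.82
[0.006, 0.008, 0.72, -0.0, 0.0, 0.001]
[0.0, -0.0, 0.316, 0.0, 0.0, 0.0]
0.97 [[0.556, -0.395], [0.564, -0.496], [0.396, -0.497], [0.388, -0.398]] [ 0.4763 -0.4467  0.012 ]
```

{"api": "jog_arm", "payload": {"targets": [[0.006,0.008,0.25,0,0,0.001],[0.006,0.008,0.5,0,0,0.001],[0.006,0.008,0.7,0,0,0.001],[0.006,0.008,0.72,0,0,0.001],[0.006,0.008,0.72,0,0,0.001]]}}

```text
clock: 36.65
eef_pos: [0.503, -0.1327, 0.1303]
eef_rot: [-0.0, 0.999, 0.032, -0.001]
ft_force: [-0.0, -0.5, 0.2]
finger_gap: 0.058
finger_force: 0.0
```

{"api": "jog_arm", "payload": {"targets": [[0,0,0.1,0,0,0],[0,0,0.2,0,0,0],[0,0,0.28,0,0,0],[0,0,0.31,0,0,0],[0,0,0.31,0,0,0]]}}

```text
clock: 37.15
eef_pos: [0.5034, -0.1329, 0.0841]
eef_rot: [0.0, 1.0, 0.032, 0.0]
ft_force: [0.1, 0.3, 0.1]
finger_gap: 0.0582
finger_force: 0.0
```

{"api": "jog_arm", "payload": {"targets": [[0,0,0,0,0,0],[0,0,0,0,0,0],[0,0,0,0,0,0],[0,0,0,0,0,0],[0,0,0,0,0,0],[0,0,0,0,0,0]], "grip": 30, "force": 23}}

```text
clock: 37.75
eef_pos: [0.5037, -0.1329, 0.0846]
eef_rot: [0.0, 1.0, 0.032, 0.001]
ft_force: [-0.8, 0.4, 7.1]
finger_gap: 0.0437
finger_force: 24.7
```

{"api": "jog_arm", "payload": {"targets": [[0,0,-0.1,0,0,0],[0,0,-0.25,0,0,0],[0,0,-0.45,0,0,0],[0,0,-0.6,0,0,0],[0,0,-0.6,0,0,0]]}}

```text
clock: 38.25
eef_pos: [0.5049, -0.133, 0.1768]
eef_rot: [0.001, 1.0, 0.031, 0.003]
ft_force: [0.5, -0.6, -1.4]
finger_gap: 0.0434
finger_force: 24.1
```

```bash
python3 held.py; python3 -c "
from h import *
plan([((.474,-.42,.172),.066)])"
```

```text
t 38.30 p [ 0.5039 -0.1331  0.1751] yaw 0.063 tilt 0.003 gap 0.0434 ff 24.1 F [-0.3 -0.2 -2.2] q7 -1.57
full fit offset mm [0. 0. 0.] dyaw 0.000 iou 0.972
-0.006 front cover corners [[262.4, 260.3], [380.1, 260.2]]
-0.002 front cover corners [[261.8, 250.3], [380.6, 250.2]]
0.002 front cover corners [[261.2, 240.1], [381.2, 239.9]]
[-0.313, 1.897, 0.013, 0.0, -0.0, -0.001]
```

{"api": "jog_arm", "payload": {"targets": [[-0.16,0.25,0,0,0,0],[-0.16,0.5,0,0,0,0],[-0.16,0.75,0,0,0,0],[-0.16,0.95,0,0,0,0],[-0.16,0.95,0,0,0,0]]}}

```text
clock: 38.85
eef_pos: [0.4864, -0.2818, 0.1719]
eef_rot: [0.001, 1.0, 0.028, -0.001]
ft_force: [0.6, 1.6, -1.7]
finger_gap: 0.0438
finger_force: 24.2
```

{"api": "jog_arm", "payload": {"targets": [[-0.16,0.25,0,0,0,0],[-0.16,0.5,0,0,0,0],[-0.16,0.75,0,0,0,0],[-0.16,0.95,0,0,0,0],[-0.16,0.95,0,0,0,0],[-0.16,0.95,0,0,0,0]]}}

```text
clock: 39.45
eef_pos: [0.4726, -0.4198, 0.1721]
eef_rot: [-0.001, 1.0, 0.031, -0.001]
ft_force: [0.8, 0.4, -0.9]
finger_gap: 0.0436
finger_force: 24.3
```

```bash
python3 held.py
python3 - <<'E'
from h import *
s=load("H"); plan([((.474,-.42,.0352),.066)])
for m in r.masks_of("tray","wrist")[:1]: # left edge = +y wall, right edge = -y wall at row of the board front
    for row in (180,220):
        c=np.where(m['mask'][row])[0]; print('%.2f'%m['score'],row,np.round(unproj(s,[[c.min(),row],[c.max(),row]],.018),3).tolist())
    c=np.where(m['mask'][:,320])[0]; print(np.round(unproj(s,[[320,c.min()]],.018),3))
E
```

```text
t 39.50 p [ 0.473  -0.4188  0.1724] yaw 0.064 tilt 0.003 gap 0.0434 ff 24.3 F [-0.8  1.  -0.5] q7 -1.06
full fit offset mm [-1.1  0.9 -0. ] dyaw -0.007 iou 0.959
-0.006 front cover corners [[258.4, 259.0], [378.4, 258.7]]
-0.002 front cover corners [[257.7, 248.7], [379.0, 248.4]]
0.002 front cover corners [[257.0, 238.3], [379.5, 237.9]]
[0.005, 0.013, 0.918, -0.001, 0.0, -0.0]
0.68 180 [[0.499, -0.225, 0.018], [0.515, -0.494, 0.018]]
0.68 220 [[0.466, -0.226, 0.018], [0.482, -0.493, 0.018]]
[[ 0.556 -0.413  0.018]]
```

The tray's extents are confirmed (y −.225 to −.494, far wall at x .556). I lower and release.

{"api": "jog_arm", "payload": {"targets": [[0,0.008,0.25,0,0,0],[0,0.008,0.5,0,0,0],[0,0.008,0.75,0,0,0],[0,0.008,0.88,0,0,0],[0,0.008,0.918,0,0,0],[0,0.008,0.918,0,0,0]]}}

```text
clock: 40.2
eef_pos: [0.4732, -0.4199, 0.0361]
eef_rot: [-0.001, 0.999, 0.032, -0.001]
ft_force: [0.6, -1.1, -0.4]
finger_gap: 0.0438
finger_force: 24.4
```

```bash
python3 -c "
from h import *
state()"
```

```text
t 40.20 p [ 0.4732 -0.4199  0.0361] yaw 0.065 tilt 0.002 gap 0.0438 ff 24.4 F [ 0.6 -1.1 -0.4] q7 -1.13
```

{"api": "jog_arm", "payload": {"targets": [[0,0,0.008,0,0,0],[0,0,0.008,0,0,0],[0,0,0.008,0,0,0]]}}

```text
clock: 40.5
eef_pos: [0.4737, -0.4216, 0.0355]
eef_rot: [0.0, 0.999, 0.032, 0.0]
ft_force: [0.7, 0.5, -1.7]
finger_gap: 0.0435
finger_force: 24.4
```

{"api": "jog_arm", "payload": {"targets": [[0,0,0,0,0,0],[0,0,0,0,0,0],[0,0,0,0,0,0],[0,0,0,0,0,0]], "grip": 58}}

```text
clock: 40.9
eef_pos: [0.4733, -0.4216, 0.035]
eef_rot: [0.0, 1.0, 0.031, 0.0]
ft_force: [0.6, -0.1, -0.0]
finger_gap: 0.0578
finger_force: 0.0
```

{"api": "jog_arm", "payload": {"targets": [[0,0,-0.2,0,0,0],[0,0,-0.5,0,0,0],[0,0,-0.8,0,0,0],[0,0,-1,0,0,0],[0,0,-1,0,0,0],[0,0,-1,0,0,0]]}}

```text
clock: 41.5
eef_pos: [0.4734, -0.4217, 0.1855]
eef_rot: [0.001, 1.0, 0.031, 0.0]
ft_force: [-0.5, 0.1, 0.0]
finger_gap: 0.0584
finger_force: 0.0
```

```bash
python3 look.py .004
```

```text
t 41.55 p [ 0.4728 -0.4214  0.1843] yaw 0.063 tilt 0.001 gap 0.0577 ff 0.0 F [-1.1  0.4 -0.3] q7 -1.06
[ 0.4718 -0.4211  0.0541  0.004 ] iou 0.980 s 0.60
```

{"api": "jog_arm", "payload": {"targets": [[0.107,-0.3,-0.2,0,0,0],[0.107,-0.6,-0.2,0,0,0],[0.107,-0.969,-0.2,0,0,0],[0.107,-0.969,-0.2,0,0,0]]}}

```text
clock: 42.0
eef_pos: [0.4801, -0.268, 0.214]
eef_rot: [-0.002, 0.999, 0.036, -0.001]
ft_force: [0.1, -0.3, -0.7]
finger_gap: 0.0582
finger_force: 0.0
```

{"api": "jog_arm", "payload": {"targets": [[0.107,-0.3,-0.1,0,0,0],[0.107,-0.6,-0.1,0,0,0],[0.107,-0.969,-0.1,0,0,0],[0.107,-0.969,-0.1,0,0,0]]}}

```text
clock: 42.4
eef_pos: [0.4863, -0.1228, 0.2292]
eef_rot: [-0.001, 0.999, 0.036, -0.001]
ft_force: [-0.2, -0.6, 0.1]
finger_gap: 0.058
finger_force: 0.0
```

{"api": "jog_arm", "payload": {"targets": [[0.107,-0.3,0,0,0,0],[0.107,-0.6,0,0,0,0],[0.107,-0.969,0,0,0,0],[0.107,-0.969,0,0,0,0],[0.107,-0.969,0,0,0,0],[0.107,-0.969,0,0,0,0]]}}

```text
clock: 43.0
eef_pos: [0.4937, 0.015, 0.2291]
eef_rot: [0.0, 1.0, 0.031, -0.001]
ft_force: [0.1, -0.2, -0.3]
finger_gap: 0.058
finger_force: 0.0
```

```bash
python3 look.py .054; python3 -c "
from h import *
plan([((.4927,.0174,.13),.066)])"
```

```text
t 43.05 p [0.4938 0.0146 0.2292] yaw 0.061 tilt 0.002 gap 0.0580 ff 0.0 F [ 1.2 -0.1 -0.7] q7 -1.84
[0.4923 0.0172 0.0661 0.054 ] iou 0.981 s 0.97
[-0.006, -0.019, 0.662, 0.0, 0.0, -0.002]
```

{"api": "jog_arm", "payload": {"targets": [[-0.008,-0.018,0.25,0,0,-0.002],[-0.008,-0.018,0.5,0,0,-0.002],[-0.008,-0.018,0.7,0,0,-0.002],[-0.008,-0.018,0.85,0,0,-0.002],[-0.008,-0.018,0.93,0,0,-0.002],[-0.008,-0.018,0.968,0,0,-0.002],[-0.008,-0.018,0.968,0,0,-0.002]]}}

```text
clock: 43.8
eef_pos: [0.4926, 0.0187, 0.0846]
eef_rot: [0.0, 0.999, 0.034, -0.0]
ft_force: [-0.3, 0.6, -0.3]
finger_gap: 0.0582
finger_force: 0.0
```

{"api": "jog_arm", "payload": {"targets": [[0,0,0,0,0,0],[0,0,0,0,0,0],[0,0,0,0,0,0],[0,0,0,0,0,0],[0,0,0,0,0,0],[0,0,0,0,0,0]], "grip": 30, "force": 23}}

```text
clock: 44.4
eef_pos: [0.4932, 0.0192, 0.0857]
eef_rot: [0.0, 0.999, 0.035, 0.001]
ft_force: [-2.5, -1.2, 7.1]
finger_gap: 0.0435
finger_force: 25.1
```

{"api": "jog_arm", "payload": {"targets": [[0,0,-0.1,0,0,0],[0,0,-0.25,0,0,0],[0,0,-0.45,0,0,0],[0,0,-0.6,0,0,0],[0,0,-0.6,0,0,0]]}}

```text
clock: 44.9
eef_pos: [0.4942, 0.0198, 0.1777]
eef_rot: [0.0, 0.999, 0.035, 0.003]
ft_force: [0.2, -0.2, -0.1]
finger_gap: 0.0437
finger_force: 24.2
```

```bash
python3 held.py; python3 -c "
from h import *
plan([((.474,-.295,.172),.066)])"
```

```text
t 44.95 p [0.4933 0.0194 0.1761] yaw 0.069 tilt 0.003 gap 0.0434 ff 24.2 F [-0.7  0.  -2.1] q7 -1.89
full fit offset mm [-0.  -0.1 -0. ] dyaw -0.006 iou 0.968
-0.006 front cover corners [[263.2, 260.2], [380.9, 260.1]]
-0.002 front cover corners [[262.6, 250.1], [381.5, 250.0]]
0.002 front cover corners [[262.0, 239.9], [382.1, 239.8]]
[-0.268, 2.081, 0.02, 0.0, -0.0, 0.001]
```

{"api": "jog_arm", "payload": {"targets": [[-0.09,0.25,0,0,0,0],[-0.09,0.5,0,0,0,0],[-0.09,0.694,0,0,0,0],[-0.09,0.694,0,0,0,0]]}}

```text
clock: 45.4
eef_pos: [0.4852, -0.0903, 0.1731]
eef_rot: [0.001, 1.0, 0.031, -0.001]
ft_force: [0.3, 0.4, -2.2]
finger_gap: 0.0434
finger_force: 24.2
```

{"api": "jog_arm", "payload": {"targets": [[-0.09,0.25,0,0,0,0],[-0.09,0.5,0,0,0,0],[-0.09,0.694,0,0,0,0],[-0.09,0.694,0,0,0,0]]}}

```text
clock: 45.8
eef_pos: [0.4789, -0.1945, 0.1732]
eef_rot: [0.0, 0.999, 0.032, -0.001]
ft_force: [0.5, 0.1, -1.2]
finger_gap: 0.0436
finger_force: 24.3
```

{"api": "jog_arm", "payload": {"targets": [[-0.09,0.25,0,0,0,0],[-0.09,0.5,0,0,0,0],[-0.09,0.694,0,0,0,0],[-0.09,0.694,0,0,0,0],[-0.09,0.694,0,0,0,0],[-0.09,0.694,0,0,0,0]]}}

```text
clock: 46.4
eef_pos: [0.4738, -0.2931, 0.174]
eef_rot: [-0.001, 0.999, 0.036, -0.0]
ft_force: [-0.1, 0.1, -2.1]
finger_gap: 0.0435
finger_force: 24.4
```

```bash
python3 held.py; python3 look.py .004; python3 -c "
from h import *
plan([((.474,-.295,.0362),.066)])"
```

```text
t 46.45 p [ 0.4739 -0.2931  0.1743] yaw 0.072 tilt 0.001 gap 0.0436 ff 24.4 F [ 0.4  0.  -1.8] q7 -1.26
full fit offset mm [-0.6 -0.5  0. ] dyaw -0.006 iou 0.936
-0.006 front cover corners [[261.4, 259.8], [381.2, 259.6]]
-0.002 front cover corners [[260.7, 249.6], [381.7, 249.4]]
0.002 front cover corners [[260.1, 239.1], [382.3, 239.0]]
t 46.55 p [ 0.4739 -0.2936  0.1746] yaw 0.071 tilt 0.000 gap 0.0439 ff 24.4 F [-0.6  0.3 -0.5] q7 -1.26
[ 0.4407 -0.4347  0.0178  0.004 ] iou 0.962 s 0.89
[-0.0, 0.007, 0.924, -0.0, 0.0, 0.002]
```

The first tray board now fits at (.441,−.435), so it was knocked by about 3 cm or is partly hidden. There is still plenty of room for the second, so I place it and then check both.

{"api": "jog_arm", "payload": {"targets": [[0,0.007,0.25,0,0,0],[0,0.007,0.5,0,0,0],[0,0.007,0.75,0,0,0],[0,0.007,0.88,0,0,0],[0,0.007,0.922,0,0,0],[0,0.007,0.922,0,0,0],[0,0.007,0.926,0,0,0],[0,0.007,0.926,0,0,0]]}}

```text
clock: 47.4
eef_pos: [0.4744, -0.2962, 0.0365]
eef_rot: [0.0, 0.999, 0.035, 0.001]
ft_force: [0.9, -0.6, -1.0]
finger_gap: 0.0438
finger_force: 25.0
```

{"api": "jog_arm", "payload": {"targets": [[0,0,0,0,0,0],[0,0,0,0,0,0],[0,0,0,0,0,0],[0,0,0,0,0,0]], "grip": 58}}

```text
clock: 47.8
eef_pos: [0.4738, -0.2962, 0.0359]
eef_rot: [0.0, 0.999, 0.035, 0.0]
ft_force: [0.1, 0.0, -1.3]
finger_gap: 0.0582
finger_force: 0.0
```

{"api": "jog_arm", "payload": {"targets": [[0,0,-0.2,0,0,0],[0,0,-0.5,0,0,0],[0,0,-0.8,0,0,0],[0,0,-1,0,0,0],[0,0,-1,0,0,0],[0,0,-1,0,0,0]]}}

```text
clock: 48.4
eef_pos: [0.4739, -0.2963, 0.1863]
eef_rot: [0.001, 0.999, 0.035, 0.001]
ft_force: [-0.6, 0.1, 0.2]
finger_gap: 0.0581
finger_force: 0.0
```

{"api": "jog_arm", "payload": {"targets": [[-0.4,0.25,-0.3,0,0,0],[-0.4,0.5,-0.3,0,0,0],[-0.4,0.5,-0.5,0,0,0],[-0.4,0.5,-0.5,0,0,0],[-0.4,0.5,-0.5,0,0,0],[-0.4,0.5,-0.5,0,0,0]]}}

```text
clock: 49.0
eef_pos: [0.4188, -0.3739, 0.2591]
eef_rot: [-0.001, 0.999, 0.035, -0.001]
ft_force: [-0.1, 0.8, -0.2]
finger_gap: 0.0578
finger_force: 0.0
```

```bash
cat > fin.py <<'E'
from h import *
s=snap("wrist","F"); state()
for w,m,sc,g in board_masks("wrist",s,.02):
    if g<3: continue
    for fr in(3,4):
        p,q=fit([w[0],w[1],.03,.004],[(s,m)],fr); print(fr,np.round(p,4),'iou %.3f'%q,'s %.2f'%sc)
for m in r.masks_of("tray","wrist")[:1]:
    ys,xs=np.where(m['mask']); q=unproj(s,np.c_[xs,ys],.018); print('tray x',q[:,0].min(),q[:,0].max(),'y',q[:,1].min(),q[:,1].max())
E
python3 fin.py; python3 topb.py .004 top scene
```

```text
t 49.05 p [ 0.4189 -0.3738  0.2592] yaw 0.071 tilt 0.003 gap 0.0585 ff 0.0 F [-0.3  0.6 -0. ] q7 -1.03
3 [ 0.4727 -0.2962  0.0679  0.004 ] iou 0.973 s 0.66
4 [ 0.4723 -0.2949  0.0654 -0.0009] iou 0.988 s 0.66
3 [ 0.4411 -0.4347  0.0022  0.004 ] iou 0.976 s 0.55
4 [ 0.4413 -0.4348  0.0073  0.0027] iou 0.974 s 0.55
tray x 0.39646616604102436 0.5574550473441947 y -0.49458348657570816 -0.2242288564526198
top [0.2651 0.2857 0.285  0.004 ] iou 0.941 s 0.93 g -24
top [0.2486 0.4495 0.3522 0.004 ] iou 0.933 s 0.78 g -23
top [ 0.441  -0.4341  0.0264  0.004 ] iou 0.447 s 0.60 g 7
top [ 0.4708 -0.2965  0.0951  0.004 ] iou 0.951 s 0.58 g 7
scene [ 0.4403 -0.4339 -0.0129  0.004 ] iou 0.903 s 0.85 g 15
scene [0.2537 0.4506 0.4568 0.004 ] iou 0.912 s 0.83 g -27
scene [0.2709 0.2866 0.2214 0.004 ] iou 0.866 s 0.75 g -28
scene [ 0.4738 -0.2937  0.0084  0.004 ] iou 0.919 s 0.66 g 15
```

Run:
```python
from h import *
s=load("F"); r.snapshot("wrist")
for w,m,sc,g in board_masks("wrist",s,.02):
    if g<3: continue
    def f(d):
        P=R.from_euler('ZYX',[d[2],d[3],d[4]]).apply(C8-[0,0,.017])+[d[0],d[1],.021+abs(np.sin(d[3]))*.04+abs(np.sin(d[4]))*.022]
        h=cv2.convexHull(proj(s,P).astype(np.float32)); k=np.zeros(m.shape,np.uint8); cv2.fillPoly(k,[np.round(h*16).astype(np.int32)],1,shift=4); k=k>0
        return -(k&m).sum()/(k|m).sum()
    x0=np.r_[w[:2],.03,0,0]; b=minimize(f,x0,method='Nelder-Mead',options=dict(initial_simplex=x0+np.r_[np.zeros((1,5)),np.diag([.01,.01,.1,.1,.1])],maxiter=600))
    print(np.round(b.x,3),'iou %.3f'%-b.fun)
```

```text
[ 0.441 -0.433 -0.005  0.065 -0.02 ] iou 0.966
[ 0.472 -0.295  0.059 -0.016  0.063] iou 0.963
```

```bash
python3 -c "
from station import r
print(r.finish_job())"
```

```text
the job is handed in; nothing more can be done
None
```

I handed the job in: both boards on the mat were tested at 12 V with the trigger fully squeezed, the dial was turned back to 0, and both boards now lie flat and unstacked in the black tray; one was knocked about 3 cm after I set it down but fits flat inside the tray.

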